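# Find and hold the set slope on a barrel-stave sample with a pendulum angle gauge

### The job

Set the stiff tilt-and-swivel holder so that the bent oak stave on it lies level from end to end and in line with the grey base plate. Then pick up the pendulum angle gauge, set the middle of its sole gently on the stave's crowned back, dial upright and sole lengthwise along the wood, and rock it along the curve until the swinging needle settles over the brass set hand. Finish while still holding the gauge there, lightly pressed on the wood, so that the spot can be pencilled: do not let go, and leave the cork, the tape roll and the pen alone.

Things in the scene. Friction and masses are not known exactly. Their poses are not given: they have to be found in the camera images.
- gauge: pendulum angle gauge, 134 mm tall, 0.24 kg. Flat steel sole 90 (y) x 34 (x) x 10 mm; round case 84 mm across, 24 mm thick (x), its centre 50 mm up, with a white dial on the -x side; black grip tab 30 (y) x 18 (x) mm from 88 to 134 mm up. Origin: centre of the sole's underside; z up, y along the sole, -x out of the dial. Needle and set hand lie recessed in the dial and cannot be touched
- gauge_grip (a point): on the gauge, middle of the grip tab where it is to be gripped: 113 mm above the sole's underside, tab 18 mm thick along the gauge's x; axes as the gauge's
- needle (a joint): dark needle, swings freely and is weighted so that it always points straight up in the world; value = its turn relative to the gauge (rad), 0 = 12 o'clock on the dial, positive = clockwise as you face the dial (toward the gauge's -y). Leaning the gauge's top toward its own +y by a makes it read +a. It swings for about a second after a move. Scale lines every 5 degrees
- set_hand (a joint): brass hand with a round eye near its tip, on the same pivot, preset and stiff: the mark to reach; same zero and sense as the needle, between -0.20 and 0.20 rad
- needle_tip (a point): tip of the needle, 32 mm from the pivot; z axis along the needle
- set_hand_tip (a point): tip of the set hand, 33.5 mm from the pivot; z axis along the hand
- swivel (a joint): turntable of the holder, turns about the vertical through the base plate's middle; rad, 0 = stave in line with the plate's long sides, positive = counter-clockwise from above; starts between 0.3 and 0.6. Takes 0.35 N m to turn and stays where it is left; no stop or click at 0
- tilt (a joint): tilting bar that carries the stave, on a stiff trunnion in the turntable's yoke: its axis crosses the swivel's axis 42 mm above the bench and lies along the stave's x (across it); rad, 0 = stave level from end to end, positive = +y end raised; starts between 0.08 and 0.17. Takes 0.8 N m to move and stays where it is left; no click at 0. An end of the stave gripped firmly sets both joints
- swivel_base: fixed grey base plate of the tilt-and-swivel holder, 112 (x) x 150 (y) x 12 mm; origin at its middle on the bench, y along its long sides, z up
- stave_crown (a point): top of the stave's back at its middle (81 mm above the bench when level); axes go with the stave: y along it, x across it, z up. The back is part of a cylinder of radius 220 mm with its axis along x: with the stave level, at an angle a from the crown toward +y the surface lies 220 sin a mm along y and 220 (1 - cos a) mm below the crown and slopes down toward +y by a
- stave_end (a point): on the stave's back, 59 mm from its middle toward the +y end, 31 mm above the tilt axis square to the bar; axes as stave_crown's. A good place to grip the stave across its 50 mm width from above; the fingertips may go 30 mm below this point beside the wood
- stave_arc_centre (a point): centre of the stave's curve, 220 mm from the crown along the stave's -z (below the bench top); axes as stave_crown's
- stave: bent oak stave, crown up: 157 mm long (y), 50 mm wide (x), 16 mm thick; lies on a 34 mm wide bar whose underside is 36 mm above the bench. It rests on rubber and gives about 1 mm for each 4 N pressed on it, 6 mm at most. Origin where the tilt and swivel axes cross, 42 mm above the bench; y along the stave, x across it, z up
- cork: bystander: wine cork, 24 mm wide and 44 mm high, origin at the middle of its underside
- tape_roll: bystander: roll of tape lying flat, 68 mm wide and 18 mm high, origin at the middle of its underside
- pen: bystander: ball pen lying on the bench, 132 mm long along its y, 10 mm thick, origin under its middle

How it is judged:
By the outcome, as a careful person would: the job done as asked, in the order asked, and still so for the second after the job is handed in, while the arm keeps its last pose, push and grip.
It also fails if it takes over 51 s, if anything falls off the work surface, if the arm or the gripper's body presses on something with over 40 N, if the wrist force passes 120 N, or if a joint passes its speed limit or range.

### The arm

A 6-joint arm with a two-finger parallel gripper is mounted at the origin on a cart in front of the work surface, level with it; the furniture and walls round the work are solid. World frame = base frame: x ahead of the robot, y to its left, z up, the work surface at z = 0. Lengths are in m, angles in rad, forces in N, time in s.
With the tool pointing down it reaches from about 0.325 to 0.9 m from the base axis. Payload 3.5 kg.
Tool frame: the origin (TCP) lies at the very end of the fingers, on their centre line; the grasp point (between the pads) lies 19 mm behind it (r.grip_point_offset is the distance from the TCP to the grasp point, in m); y points along the fingers, x is the direction in which the jaws open and shut, and the axes are right-handed (so a half turn about y gives the same grasp; the last joint's range is limited). The gripper opens to 85 mm and grips with 20 to 120 N. Pads are 22 mm wide; open, the fingers measure 114 mm over their backs; the gripper's body (76 mm by 85 mm) begins 54 mm behind the grasp point. The pads swing forward as they close: fully open they stand 13 mm farther back than shut.
Start: joints at [-1.305, 0.276, -0.026, 1.268, 0, 1.467], TCP at [0.225, -0.583, 0.231] pointing down, gripper open.
Joint ranges: [-3.12, 3.12], [-0.85, 1.88], [-1.08, 1.24], [-1.95, 2.15], [-1.57, 1.53], [-3.14, 3.14]. Speed limits (rad/s): [2.57, 2.57, 3.14, 3.14, 3.14, 3.14].

### API

Orientations are given as a unit quaternion [w, x, y, z].
In Python, from rig import r, vision gives the robot as it stands.
- The arm moves only by the tool move_arm, never from a script. Its argument "increments" is a list of rows, each a list of 7 numbers: the shift along the tool's x, y, z in m, then the turn, a rotation vector about the tool's x, y, z in degrees, then the closure, from -1 (fully open) to 1 (shut). In form: [[dx, dy, dz, rx, ry, rz, jaw], ...]. A call has 1 to 12 rows; each row is the pose to reach, as a shift and turn from the pose measured when the call began, along the tool's axes at that moment; what a row does not reach only later rows make up. A row lasts 1/8 s, in which the tool goes at most 62.5 mm and 10.7 degrees, less where a joint would pass 70% of its speed; a pose out of reach is approached as far as the arm can. A call with a gripper value outside its range is refused whole. The fingers move at their own pace and stop on an object; "grip_force" is the grip in N (left out, the last holds). Time passes only in rows, so rows that repeat a pose let the fingers close. It gives the time, the measured TCP pose, the force and the opening at its end, in the units of the state.
- r.get_obs(): the state, without advancing time (a new reading comes with each control period).
- vision.camera(name): name is "scene" or "side" or "wrist"; returns (picture, depth): 480x640x3 uint8, blue, green, red; 480x640 float32, m along the optical axis (not along the pixel's ray), 0 where there is no reading.
- vision.camera_model(name): a dict with "fx", "fy", "cx", "cy" (pixels), "view" (4x4, takes a point from world to camera coordinates). Camera axes: x right, y down, z forward; pixel columns grow to the right and rows downward; lengths in m; the calibration is good to about 2 mm. The wrist camera is an equidistant fisheye: a pixel r from the principal point sees the ray r / f radians off the axis. A picture is of the moment at which its call begins: read the wrist's pose just before it. camera_model takes no time and is no camera call; for the wrist camera it gives the pose at the moment of the call.
- r.sign_off(): hands the job in, once; it reports no verdict.
Trained networks look in the newest picture that a camera, given by its name, has taken for a name from the list of things; names that differ only in an ending like _2 or _b are one class to them, and where a whole thing is asked for, a point or a joint stands for the part that bears it (a point fixed in the world has none). Each returns a list of dicts, best first, with "conf" (0 to 1); they miss things now and then, are a little off and sometimes report something else, mostly with a low value. They report only what shows in the picture. A call takes as long as a camera call.
- vision.look_for(camera, query): "uv" ([column, row] in pixels, amid what is visible of it).
- vision.silhouettes(camera, query): "mask" (480x640 bool, what is visible of it) and "uv" ([column, row] in pixels, amid what is visible of it).
- vision.landmark_of(camera, query): "uv" ([column, row] in pixels: a listed point, or the origin of a listed thing).
The state is a dict: "clock": time; "joint_positions": joint angles; "dq": joint speeds; "joint_torque": joint torques, N m; "position": TCP position; "ee_rot": TCP orientation; "force": force on the tool from outside, world axes, zero at the start; "torque": the same for the moment, N m; "grip_width": opening from 0.0 (shut) to 1.0 (fully open).
Only numpy, scipy, OpenCV 4.12 (cv2) and the standard library are available. Lean on these libraries where they do the work, as an engineer would, in place of code of your own. Each camera call takes 0.05 s, during which the arm holds its last target.

## Working session

There is one attempt and no reset: what is moved stays moved. The work goes in short steps, Python scripts to look and compute and a tool call to move; the robot and the scene stay as the last step left them, time stands still between calls to the robot, and variables do not carry over. Pictures are saved under pics/ and viewed, and the job is handed in when it is done.

Besides the shell and the picture viewer there is one more tool, called after "Emit:" as name(argument=value, ...) on one line, values as JSON. move_arm: Moves the arm, as the interface text tells. Its arguments: {"type":"object","properties":{"increments":{"type":"array"},"grip_force":{"type":"number"}},"required":["increments"]}

```bash
ls; mkdir -p pics
python3 - <<'E'
from rig import r, vision
import cv2, numpy as np
o=r.get_obs()
print(o)
for c in ["scene","side","wrist"]:
    p,d=vision.camera(c); cv2.imwrite(f"pics/{c}0.png",p)
    m=vision.camera_model(c); print(c,{k:(np.round(v,4).tolist()) for k,v in m.items()})
print(r.grip_point_offset, r.get_obs()["clock"])
E
```

```text
pics
{'clock': 0.0, 'joint_positions': array([-1.30539186e+00,  2.77163640e-01, -2.78921874e-02,  1.26797456e+00,
        3.91107485e-05,  1.46738743e+00]), 'dq': array([-0.0001915 ,  0.00049251,  0.00048488, -0.00144886, -0.00134819,
       -0.00063904]), 'joint_torque': array([ 4.88096557e-03, -4.45509660e+01,  2.95203173e+01,  1.65439089e-02,
        2.01247176e-04,  3.78270002e-06]), 'position': array([ 0.22511081, -0.58222547,  0.23013533]), 'ee_rot': array([ 0.58372592, -0.58268186,  0.40043364, -0.3992478 ]), 'force': array([0.62953894, 0.02141375, 0.50109583]), 'torque': array([-0.01608384, -0.01420886, -0.00112805]), 'grip_width': 0.9984917521731848}
scene {'fx': 546.11, 'fy': 546.11, 'cx': 329.2487, 'cy': 239.7803, 'view': [[-0.5545, -0.8318, 0.025, 0.5584], [-0.4641, 0.2842, -0.839, 0.1829], [0.6908, -0.4768, -0.5436, 0.624], [0.0, 0.0, 0.0, 1.0]]}
side {'fx': 601.476, 'fy': 601.476, 'cx': 314.949, 'cy': 246.2718, 'view': [[-0.9845, -0.1748, -0.0104, 0.5791], [-0.1121, 0.675, -0.7293, -0.1261], [0.1346, -0.7168, -0.6842, 1.3292], [0.0, 0.0, 0.0, 1.0]]}
wrist {'fx': 371.6483, 'fy': 371.6483, 'cx': 319.2215, 'cy': 239.7935, 'view': [[0.3615, -0.9324, -0.0027, -0.6243], [-0.8957, -0.3481, 0.2767, -0.0386], [-0.2589, -0.0976, -0.961, 0.3799], [0.0, 0.0, 0.0, 1.0]]}
0.0187 0.15
```

View pics/scene0.png

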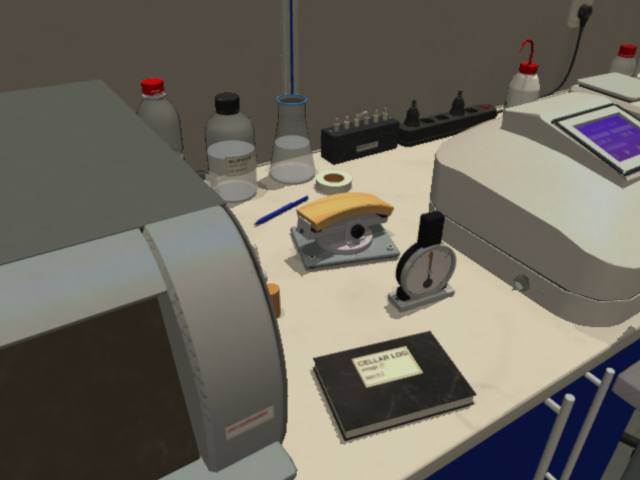

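View pics/side0.png

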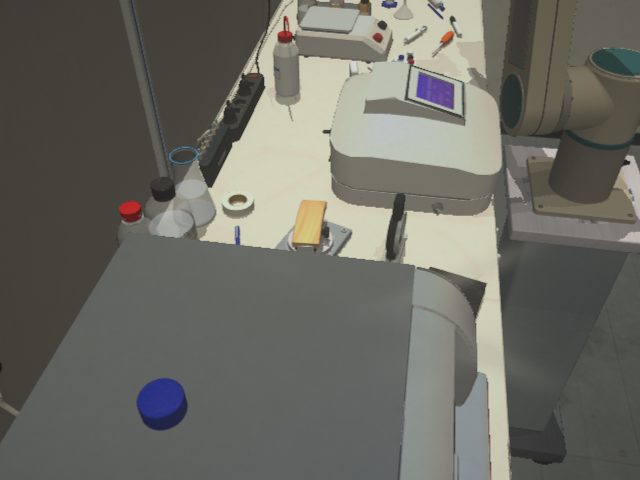

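View pics/wrist0.png

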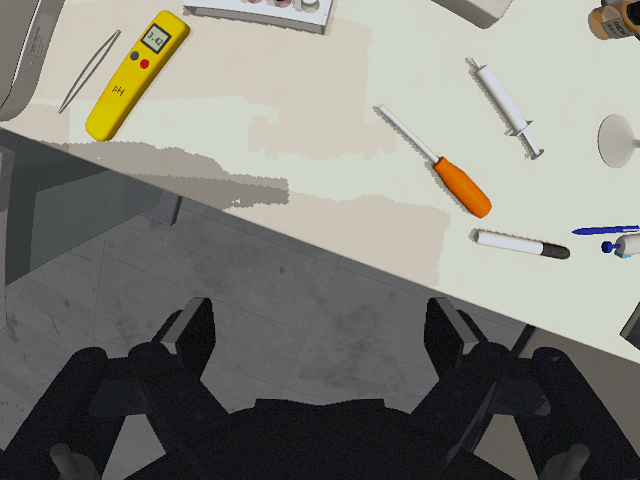

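The scene view shows the holder with the stave at about (345,225), the gauge at (427,265), the cork at (272,300), the pen at (282,210) and the tape at (333,182). Next I measure them.

```bash
cat > h.py <<'E'
from rig import r, vision
import cv2, numpy as np
from scipy.spatial.transform import Rotation as R
np.set_printoptions(precision=4,suppress=True)
def T():
    o=r.get_obs(); q=o["ee_rot"]; return np.array(o["position"]), R.from_quat(np.r_[q[1:],q[0]]), o
def ray(cam,uv,m=None):
    m=m or vision.camera_model(cam); V=np.array(m["view"])
    uv=np.atleast_2d(uv).astype(float)
    x=(uv[:,0]-m["cx"])/m["fx"]; y=(uv[:,1]-m["cy"])/m["fy"]
    if cam=="wrist":
        rr=np.hypot(x,y); s=np.where(rr>1e-9,np.tan(rr)/np.maximum(rr,1e-9),1); x,y=x*s,y*s
    d=np.stack([x,y,np.ones_like(x)],1)
    return -V[:3,:3].T@V[:3,3], d@V[:3,:3]   # per unit z-depth
def deproj(cam,uv,z,m=None):
    o,d=ray(cam,uv,m); return o+d*np.atleast_1d(z)[:,None]
def proj(cam,P,m=None):
    m=m or vision.camera_model(cam); V=np.array(m["view"])
    c=np.atleast_2d(P)@V[:3,:3].T+V[:3,3]
    x,y=c[:,0]/c[:,2],c[:,1]/c[:,2]
    if cam=="wrist":
        h=np.hypot(x,y); s=np.where(h>1e-9,np.arctan2(np.hypot(c[:,0],c[:,1]),c[:,2])/np.maximum(h,1e-9),1)
        x,y=x*s,y*s
    return np.stack([m["cx"]+m["fx"]*x,m["cy"]+m["fy"]*y],1)
def cloud(cam,mask,d,m=None):
    v,u=np.nonzero(mask&(d>0)); return deproj(cam,np.stack([u,v],1),d[v,u],m)
def onplane(cam,uv,z,m=None):
    o,d=ray(cam,uv,m); return o+d*((z-o[2])/d[:,2])[:,None]
def tri(ra,rb):
    (o1,d1),(o2,d2)=ra,rb; d1=d1[0]/np.linalg.norm(d1[0]);d2=d2[0]/np.linalg.norm(d2[0])
    A=np.stack([d1,-d2],1); s=np.linalg.lstsq(A,o2-o1,rcond=None)[0]
    a=o1+s[0]*d1;b=o2+s[1]*d2
    return (a+b)/2,np.linalg.norm(a-b)
def inc(pos,rot,jaw):
    """row for reaching world pos/rot from current"""
    p,q,_=T(); dp=q.inv().apply(np.array(pos)-p); dr=(q.inv()*rot).as_rotvec(degrees=True)
    return np.r_[dp,dr,jaw]
E
python3 - <<'E'
from h import *
for c in ["scene","side"]:
    p,d=vision.camera(c); np.savez(f"{c}0.npz",p=p,d=d)
    for n in ["stave","stave_crown","stave_end","swivel_base","gauge","gauge_grip","needle_tip","set_hand_tip","cork","tape_roll","pen"]:
        for k in vision.landmark_of(c,n)[:2]:
            uv=np.array(k["uv"]); i=np.clip(np.round(uv).astype(int),0,[639,479]); z=d[i[1],i[0]]
            print(c,n,round(k["conf"],2),uv,deproj(c,uv,z)[0] if z>0 else None)
print(r.get_obs()["clock"])
E
```

```text
scene stave 0.8 [344.3 223. ] [0.5333 0.2899 0.0515]
scene stave_crown 0.65 [348.3 195.6] [0.5581 0.2665 0.0805]
scene stave_end 0.79 [317.4 207.3] [0.5482 0.3293 0.0831]
scene stave_end 0.52 [334.  184.9] [0.6984 0.1958 0.0182]
scene swivel_base 0.64 [341.9 244.1] [0.5237 0.2997 0.022 ]
scene gauge 0.76 [420.5 296.6] [0.372  0.2745 0.0131]
scene gauge_grip 0.87 [429.2 227.9] [0.3759 0.273  0.1204]
scene gauge_grip 0.48 [315.7 214.2] [0.5365 0.3396 0.0803]
scene set_hand_tip 0.44 [431.7 249.1] [0.3711 0.2678 0.0891]
scene cork 0.76 [275.1 314.6] [0.2686 0.5511 0.1831]
scene tape_roll 0.77 [335. 186.] [0.6953 0.1957 0.0173]
scene pen 0.73 [284.3 216.4] [ 0.674   0.315  -0.0002]
side stave 0.74 [313.4 230. ] [0.5335 0.3195 0.0821]
side stave_crown 0.7 [308.2 213.4] [0.5527 0.2695 0.0782]
side stave_end 0.88 [305.7 236.2] [0.5449 0.3367 0.0803]
side swivel_base 0.62 [306.9 251.2] [0.5392 0.3567 0.0619]
side gauge 0.58 [390.5 247.5] [0.3893 0.301  0.0426]
side gauge_grip 0.96 [395.8 209. ] [0.3873 0.2751 0.1161]
side tape_roll 0.72 [236.8 208.8] [0.7176 0.2092 0.0183]
side pen 0.65 [238.3 248.1] [0.5954 0.5573 0.2478]
1.35
```

Run:
```python
from h import *
S=np.load("scene0.npz");p,d=S["p"],S["d"]
def at(c,u,v):
    d=np.load(c+"0.npz")["d"]; z=d[v,u]; return deproj(c,[u,v],z)[0]
for uv in [(450,150),(510,100),(440,210),(530,300),(585,300),(620,190),(560,110),(250,250),(275,300),(200,230),(100,120),(60,250),(280,400),(390,370),(440,330)]: print("scene",uv,at("scene",*uv))
for uv in [(340,180),(400,120),(440,90),(490,200),(410,200),(335,120),(270,270),(410,280),(460,290),(160,240),(30,430)]: print("side",uv,at("side",*uv))
from rig import r
# base mask
m=vision.silhouettes("scene","swivel_base"); 
vision.camera("scene")
ms=vision.silhouettes("scene","swivel_base")
for k in ms[:2]:
    P=cloud("scene",k["mask"],d); print(k["conf"],len(P)); Q=P[np.abs(P[:,2]-0.012)<0.004]; print(len(Q),Q.min(0),Q.max(0),np.median(Q[:,2]))
    rect=cv2.minAreaRect((Q[:,:2]*1000).astype(np.float32)); print(rect)
    np.save("baseQ.npy",Q)
for n in ["stave","gauge"]:
    k=vision.silhouettes("scene",n)[0]; P=cloud("scene",k["mask"],d); print(n,k["conf"],len(P),P.min(0),P.max(0)); np.save(n+"P.npy",P)
    rect=cv2.minAreaRect((P[:,:2]*1000).astype(np.float32)); print(rect)
```

```text
scene (450, 150) [0.5002 0.1209 0.1455]
scene (510, 100) [ 0.7266 -0.2954  0.0879]
scene (440, 210) [0.4756 0.1493 0.0607]
scene (530, 300) [0.2957 0.1372 0.0007]
scene (585, 300) [0.2233 0.1391 0.0518]
scene (620, 190) [0.2679 0.0527 0.1632]
scene (560, 110) [ 0.4132 -0.0008  0.2139]
scene (250, 250) [0.3047 0.5531 0.2269]
scene (275, 300) [0.4484 0.4567 0.0329]
scene (200, 230) [0.3264 0.5854 0.2451]
scene (100, 120) [0.6017 0.5918 0.2484]
scene (60, 250) [0.3498 0.6852 0.2476]
scene (280, 400) [0.2492 0.5596 0.1045]
scene (390, 370) [0.2857 0.3983 0.0182]
scene (440, 330) [0.3169 0.2884 0.0017]
side (340, 180) [0.5099 0.1389 0.0665]
side (400, 120) [0.4003 0.0596 0.1726]
side (440, 90) [ 0.3248 -0.0471  0.1887]
side (490, 200) [0.1946 0.0955 0.0198]
side (410, 200) [0.3618 0.1512 0.0423]
side (335, 120) [0.5353 0.0483 0.1528]
side (270, 270) [0.5418 0.5921 0.2481]
side (410, 280) [0.3555 0.5793 0.2477]
side (460, 290) [0.2562 0.3659 0.0177]
side (160, 240) [0.7095 0.5599 0.2484]
side (30, 430) [0.7388 0.8662 0.2479]
0.75 6168
1937 [0.4712 0.201  0.008 ] [0.6214 0.3673 0.016 ] 0.012414769489236421
((544.7846069335938, 280.6604309082031), (150.3514404296875, 114.76154327392578), 71.435546875)
0.2 331
126 [0.6716 0.249  0.008 ] [0.7065 0.3698 0.0125] 0.008859608582837075
((688.7525024414062, 309.2331237792969), (9.583361625671387, 125.4820785522461), 17.342618942260742)
stave 0.94 2008 [0.5173 0.135  0.0023] [0.6462 0.3558 0.0857]
((562.3247680664062, 235.8309326171875), (89.22161102294922, 246.76284790039062), 19.882604598999023)
gauge 0.84 4261 [ 0.3595  0.0894 -0.0013] [0.5588 0.3096 0.1361]
((445.96405029296875, 184.69285583496094), (88.02867126464844, 288.85711669921875), 38.85852813720703)
```

```bash
python3 -c "
import cv2
p=cv2.imread('pics/scene0.png')[170:330,230:480]
cv2.imwrite('pics/crop0.png',cv2.resize(p,None,fx=3.2,fy=3.2,interpolation=cv2.INTER_CUBIC))"
```

```text
(no output)
```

View pics/crop0.png

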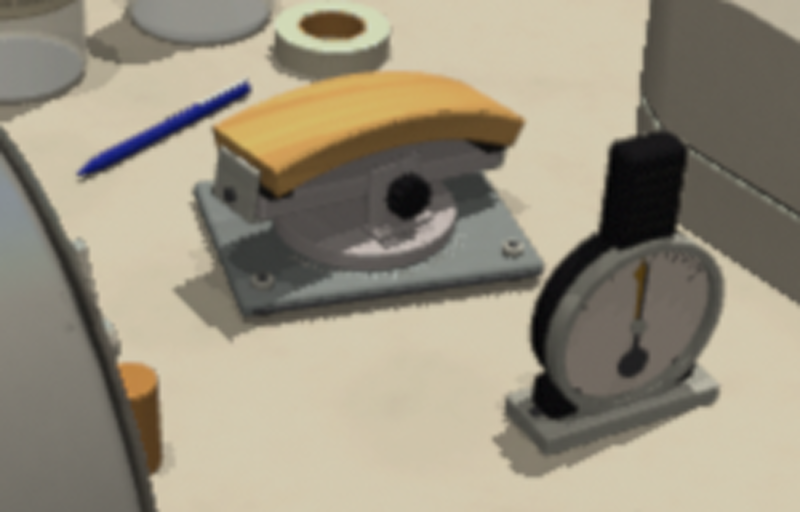

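Run:
```python
from h import *
p,q,o=T(); print(q.as_matrix()); print(np.degrees(np.arctan2(*q.as_matrix()[[1,0],0])))
for c in ["scene","side","wrist"]:
    V=np.array(vision.camera_model(c)["view"]); print(c,-V[:3,:3].T@V[:3,3], V[2,:3])
# camera in tool frame
V=np.array(vision.camera_model("wrist")["view"]); C=-V[:3,:3].T@V[:3,3]
print(q.inv().apply(C-p), q.inv().apply(V[0,:3]),q.inv().apply(V[1,:3]),q.inv().apply(V[2,:3]))
P=np.load("staveP.npy"); S=P[(np.hypot(P[:,0]-.545,P[:,1]-.28)<.1)&(P[:,2]>.05)]
# fit cylinder: unknown heading, tilt
from scipy.optimize import least_squares
```

```text
[[ 0.3604 -0.      0.9328]
 [-0.9328  0.      0.3604]
 [-0.     -1.     -0.    ]]
-68.87223203141592
scene [-0.0365  0.71    0.4787] [ 0.6908 -0.4768 -0.5436]
side [0.3772 1.1392 0.8235] [ 0.1346 -0.7168 -0.6842]
wrist [ 0.2896 -0.5588  0.3749] [-0.2585 -0.0992 -0.9609]
[ 0.0006 -0.1436  0.0687] [1.     0.0009 0.0011] [ 0.0013 -0.2768 -0.9609] [-0.0006  0.9609 -0.2768]
```

Emit:
move_arm(increments=[[0, -0.06, 0, 0, 0, 0, -1], [0, -0.12, 0, 0, 0, 0, -1], [-0.05, -0.15, 0.035, 0, 0, 0, -1], [-0.745, -0.15, 0.55, 0, -69, 0, -1], [-0.745, -0.15, 0.55, 0, -69, 0, -1], [-0.745, -0.15, 0.55, 0, -69, 0, -1], [-0.745, -0.15, 0.55, 0, -69, 0, -1], [-0.745, -0.15, 0.55, 0, -69, 0, -1], [-0.745, -0.15, 0.55, 0, -69, 0, -1], [-0.745, -0.15, 0.55, 0, -69, 0, -1], [-0.745, -0.15, 0.55, 0, -69, 0, -1], [-0.745, -0.15, 0.55, 0, -69, 0, -1]])

```text
clock: 3.1
position: [0.3883, 0.0158, 0.3809]
ee_rot: [-0.707, 0.707, 0.001, -0.0]
force: [0.6, -0.5, -1.2]
grip_width: 1.002
```

Emit:
move_arm(increments=[[0.08, 0, 0.294, 0, 0, 0, -1], [0.08, 0, 0.294, 0, 0, 0, -1], [0.08, 0, 0.294, 0, 0, 0, -1], [0.08, 0.05, 0.294, 0, 0, 0, -1], [0.08, 0.08, 0.294, 0, 0, 0, -1], [0.08, 0.08, 0.294, 0, 0, 0, -1], [0.08, 0.08, 0.294, 0, 0, 0, -1]])

```text
clock: 3.98
position: [0.4671, 0.3098, 0.2997]
ee_rot: [-0.706, 0.708, 0.001, -0.001]
force: [0.5, -0.6, -0.4]
grip_width: 1.0
```

```bash
cat > look.py <<'E'
from h import *
import sys
tag=sys.argv[1]
p,q,o=T(); print(o["clock"],p,q.as_rotvec(True),o["joint_positions"])
m=vision.camera_model("wrist"); im,d=vision.camera("wrist"); cv2.imwrite(f"pics/w{tag}.png",im); np.savez(f"w{tag}.npz",p=im,d=d,m=m)
for n in sys.argv[2:]:
    for k in vision.landmark_of("wrist",n)[:2]:
        uv=np.array(k["uv"]); i=np.clip(np.round(uv).astype(int),0,[639,479]); z=d[i[1],i[0]]
        print(n,round(k["conf"],2),uv,deproj("wrist",uv,z,m)[0] if z>0 else None)
E
python3 look.py 1 stave_crown stave_end swivel_base gauge gauge_grip set_hand_tip
```

```text
3.975 [0.4671 0.3098 0.2997] [-90.1326  -0.1048   0.1843] [ 0.4712  0.135  -0.0579  1.3796 -0.0017  2.0388]
stave_crown 0.79 [396.8 241.1] [0.5454 0.2736 0.0817]
stave_crown 0.43 [316.8  73.9] [0.4623 0.4456 0.0436]
stave_end 0.66 [396.3 183.6] [0.5414 0.3332 0.0836]
swivel_base 0.55 [386.9 217.4] [0.5332 0.299  0.0844]
gauge 0.61 [251.4 235.3] [0.3967 0.2795 0.0832]
gauge 0.21 [388.4 217.1] [0.5344 0.2997 0.086 ]
gauge_grip 0.82 [233.9 258.6] [0.3897 0.2724 0.1356]
set_hand_tip 0.21 [233.  262.2] [0.3885 0.2688 0.135 ]
```

View pics/w1.png

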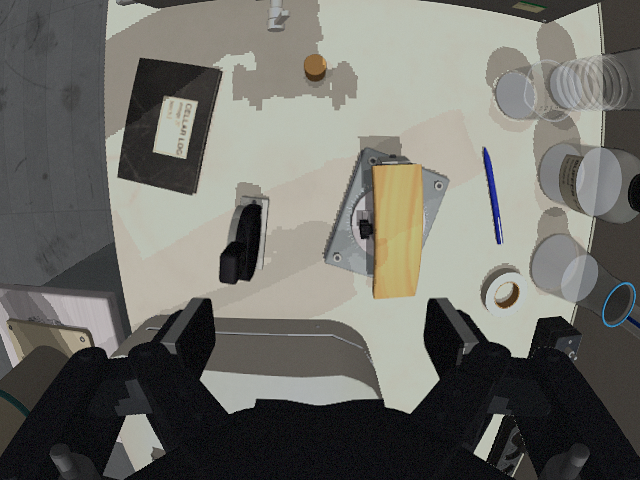

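```bash
cat > fit.py <<'E'
from h import *
from scipy.optimize import least_squares
def base_fit(cam,im,d,m):
    k=vision.silhouettes(cam,"swivel_base")[0]
    P=cloud(cam,k["mask"],d,m); Q=P[np.abs(P[:,2]-0.012)<0.0035]
    Q=Q[np.hypot(Q[:,0]-.545,Q[:,1]-.28)<.11]
    r_=cv2.minAreaRect((Q[:,:2]*1000).astype(np.float32)); return r_,len(Q),k["mask"]
def stave_mask(im,d,cam,m):
    hsv=cv2.cvtColor(im,cv2.COLOR_BGR2HSV)
    mk=((hsv[...,0]>10)&(hsv[...,0]<28)&(hsv[...,1]>90)&(d>0))
    v,u=np.nonzero(mk); P=deproj(cam,np.stack([u,v],1),d[v,u],m)
    ok=(np.hypot(P[:,0]-.545,P[:,1]-.28)<.12)&(P[:,2]>.045)
    return P[ok]
def stave_fit(P,c):
    # P: cloud; c: xy of swivel axis. params: yaw(stave +y heading), tilt, dz
    def loc(x,P):
        h,t=x[:2]; y=np.array([np.cos(h)*np.cos(t),np.sin(h)*np.cos(t),np.sin(t)]); xx=np.array([np.sin(h),-np.cos(h),0]); z=np.cross(xx,y)
        return (P-np.array([c[0],c[1],.042]))@np.stack([xx,y,z],1)
    r_=cv2.minAreaRect((P[:,:2]*1000).astype(np.float32))
    (cx,cy),(a,b),ang=r_
    h=np.radians(ang if a>b else ang+90)
    if np.sin(h)<0: h+=np.pi
    def f(x):
        L=loc([h,x[0]],P); e=np.hypot(L[:,1]-x[2],L[:,2]-(.039-.220))-.220-x[1]; return e
    s=least_squares(f,[.1,0,0],loss="soft_l1",f_scale=.001)
    L=loc([h,s.x[0]],P)
    return r_,np.degrees(h),s.x,L.min(0),L.max(0),np.std(f(s.x)),L
E
python3 - <<'E'
from fit import *
Z=np.load("w1.npz",allow_pickle=True); im,d,m=Z["p"],Z["d"],Z["m"].item()
r_,n,mask=base_fit("wrist",im,d,m); print(r_,n)
P=stave_mask(im,d,"wrist",m)
for c in [np.array(r_[0])/1000,[.545,.2805]]:
    o=stave_fit(P,c); print(len(P),o[0],o[1],o[2:6])
S=np.load("scene0.npz"); ms=vision.camera_model("scene")
Ps=stave_mask(S["p"],S["d"],"scene",ms); o=stave_fit(Ps,np.array(r_[0])/1000); print("scene",o[:6])
# holes / screws
E
```

```text
((545.5698852539062, 279.7877502441406), (150.15579223632812, 114.2890853881836), 71.12467956542969) 3700
6547 ((501.70782470703125, 272.03466796875), (142.14373779296875, 154.59268188476562), 4.022477626800537) 94.02247762680054 (array([0.1495, 0.0011, 0.0001]), array([-0.1154, -0.0793,  0.0027]), array([0.0268, 0.1096, 0.3554]), np.float64(0.06808325521076466))
6547 ((501.70782470703125, 272.03466796875), (142.14373779296875, 154.59268188476562), 4.022477626800537) 94.02247762680054 (array([ 0.1461,  0.0013, -0.    ]), array([-0.1149, -0.0801,  0.0029]), array([0.0273, 0.1076, 0.3558]), np.float64(0.0680833965328007))
scene (((547.0762329101562, 277.34234619140625), (53.09764099121094, 153.57460021972656), 3.0402965545654297), np.float64(93.04029655456543), array([ 0.1555, -0.0001, -0.    ]), array([-0.0252, -0.0766,  0.0061]), array([0.0279, 0.0792, 0.0412]), np.float64(0.004791977593875004))
```

```bash
sed -i 's/(P\[:,2\]>.045)/(P[:,2]>.055)\&(P[:,2]<.11)/' fit.py
python3 - <<'E'
from fit import *
Z=np.load("w1.npz",allow_pickle=True); im,d,m=Z["p"],Z["d"],Z["m"].item()
P=stave_mask(im,d,"wrist",m)
c=[.5453,.2803]
def show(P):
    o=stave_fit(P,c); L=o[6]; print(len(P),o[0],o[1],o[2:6])
    # centre-line refinement: per-y-bin mid x of top surface
    b=np.digitize(L[:,1],np.arange(-.07,.071,.01)); 
    ys=[];xs=[];w=[]
    for i in range(1,15):
        s=L[b==i]
        if len(s)>20: a=np.percentile(s[:,0],[1,99]); ys.append(s[:,1].mean()); xs.append(a.mean()); w.append(a[1]-a[0])
    print(np.polyfit(ys,xs,1), np.mean(w))
show(P)
S=np.load("scene0.npz"); ms=vision.camera_model("scene")
show(stave_mask(S["p"],S["d"],"scene",ms))
# gauge
k=vision.silhouettes("wrist","gauge")[0]; G=cloud("wrist",k["mask"],d,m); G=G[np.hypot(G[:,0]-.38,G[:,1]-.275)<.1]
for lo,hi in [(0.002,.02),(.05,.09),(.125,.145)]:
    g=G[(G[:,2]>lo)&(G[:,2]<hi)]
    if len(g)>10: print(lo,len(g),np.median(g[:,2]),cv2.minAreaRect((g[:,:2]*1000).astype(np.float32)))
k=vision.silhouettes("scene","gauge")
vision.camera("scene"); k=vision.silhouettes("scene","gauge")[0]; G=cloud("scene",k["mask"],S["d"],ms); G=G[np.hypot(G[:,0]-.38,G[:,1]-.275)<.1]
for lo,hi in [(0.002,.013),(.05,.09),(.095,.13),(.13,.137)]:
    g=G[(G[:,2]>lo)&(G[:,2]<hi)]
    if len(g)>10: print(lo,len(g),cv2.minAreaRect((g[:,:2]*1000).astype(np.float32)))
# dial plane
g=G[(G[:,2]>.02)&(G[:,2]<.085)]; cc=np.median(g,0); U,s,Vt=np.linalg.svd(g-cc,full_matrices=False); print("dial plane",cc,Vt[2],s/np.sqrt(len(g)))
E
python3 -c "
import cv2
p=cv2.imread('pics/w1.png')[130:310,200:460]
cv2.imwrite('pics/crop1.png',cv2.resize(p,None,fx=3,fy=3,interpolation=cv2.INTER_CUBIC))"
```

```text
6186 ((547.371337890625, 275.400146484375), (50.57815933227539, 154.2843475341797), 4.006902694702148) 94.00690269470215 (array([0.1451, 0.0011, 0.    ]), array([-0.0236, -0.0793,  0.01  ]), array([0.027 , 0.0768, 0.0425]), np.float64(0.0017241602383942854))
[0.0023 0.0014] 0.04862903801178276
1998 ((547.0601196289062, 277.646484375), (53.09764099121094, 152.96542358398438), 3.0402965545654297) 93.04029655456543 (array([ 0.1483,  0.0001, -0.    ]), array([-0.0249, -0.0763,  0.0069]), array([0.0282, 0.0785, 0.0414]), np.float64(0.004422638937010094))
[-0.007   0.0007] 0.04857055273358011
0.002 575 0.011001465697096646 ((385.3001708984375, 250.956298828125), (111.58988189697266, 33.106117248535156), 87.9787826538086)
0.05 1194 0.07796086195042956 ((382.8868103027344, 263.4745788574219), (79.79598999023438, 24.252138137817383), 82.0250244140625)
0.125 646 0.13430427760886893 ((383.1739196777344, 261.6506042480469), (29.78851318359375, 18.830537796020508), 84.98724365234375)
0.002 645 ((381.8603820800781, 264.07171630859375), (90.01378631591797, 35.261619567871094), 82.73066711425781)
0.05 1343 ((381.29022216796875, 263.3802185058594), (84.48198699951172, 24.013294219970703), 82.22472381591797)
0.095 556 ((376.2640075683594, 267.089111328125), (31.66357421875, 15.112744331359863), 56.33685302734375)
0.13 186 ((379.9082946777344, 264.2453918457031), (29.183788299560547, 15.359060287475586), 80.74158477783203)
dial plane [0.3763 0.2703 0.0535] [-0.9826  0.1833  0.0308] [0.0252 0.0181 0.0042]
```

View pics/crop1.png

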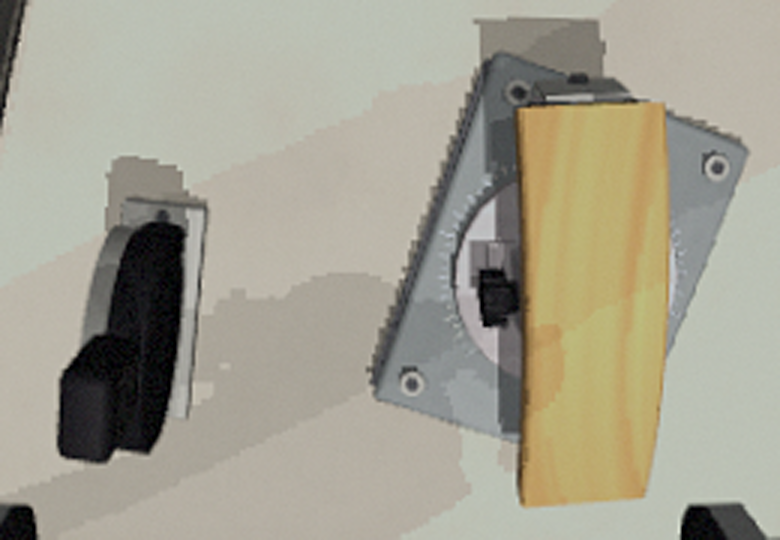

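```bash
cat >> h.py <<'E'
C=np.array([.5453,.2803,.042])
def stave_R(hdeg,t):
    h=np.radians(hdeg); y=np.array([np.cos(h)*np.cos(t),np.sin(h)*np.cos(t),np.sin(t)]); x=np.array([np.sin(h),-np.cos(h),0])
    return R.from_matrix(np.stack([x,y,np.cross(x,y)],1))
A=R.from_matrix(np.array([[1,0,0],[0,0,1],[0,-1,0]]).T.astype(float)) # tool axes x=x, y=-z, z=y given in ref frame (columns)
A=R.from_matrix(np.stack([[1,0,0],[0,0,-1],[0,1,0]],1).astype(float))
def tool_from(Rref): return Rref*A
E
python3 - <<'E'
from h import *
Rs=stave_R(93.7,.147)
for z in [.10,.003]:
    P=C+Rs.apply([0.0007,.059,z]); print(P,inc(P,tool_from(Rs),-1))
print(T()[1].as_matrix(), tool_from(Rs).as_matrix())
E
```

```text
[0.5432 0.324  0.1496] [ 0.075   0.1518  0.0142  8.4383 -3.5827  0.3905 -1.    ]
[0.5423 0.3381 0.0536] [ 0.0739  0.2478  0.0284  8.4383 -3.5827  0.3905 -1.    ]
[[ 1.      0.0022 -0.0018]
 [ 0.0018 -0.0003  1.    ]
 [ 0.0022 -1.     -0.0003]] [[ 0.9979 -0.0095 -0.0638]
 [ 0.0645  0.1462  0.9872]
 [ 0.     -0.9892  0.1465]]
```

Emit:
move_arm(increments=[[0.075, 0.05, 0.014, 8.4, -3.6, 0.4, -1], [0.075, 0.11, 0.014, 8.4, -3.6, 0.4, -1], [0.075, 0.152, 0.0142, 8.4, -3.6, 0.4, -1], [0.075, 0.152, 0.0142, 8.4, -3.6, 0.4, -1], [0.0746, 0.19, 0.02, 8.4, -3.6, 0.4, -1], [0.0746, 0.19, 0.02, 8.4, -3.6, 0.4, -1]])

```text
clock: 5.32
position: [0.5416, 0.3297, 0.1114]
ee_rot: [0.756, -0.653, -0.02, 0.026]
force: [-0.2, 0.2, 0.3]
grip_width: 0.998
```

```bash
python3 look.py 2 stave_end
python3 - <<'E'
from fit import *
Z=np.load("w2.npz",allow_pickle=True); im,d,m=Z["p"],Z["d"],Z["m"].item()
P=stave_mask(im,d,"wrist",m); o=stave_fit(P,C[:2]); print(o[:6])
Rs=stave_R(93.7,.147)
print(inc(C+Rs.apply([0.0007,.059,.003]),tool_from(Rs),-1))
E
```

```text
5.325 [0.5416 0.3297 0.1114] [-81.6332  -2.5482   3.2144] [ 0.3807  0.3416 -0.21    0.9764  0.1392  1.889 ]
stave_end 0.88 [327.1 282.6] [0.544  0.3315 0.0822]
(((545.8231201171875, 304.3656921386719), (50.0773811340332, 95.27580261230469), 4.0820794105529785), np.float64(94.08207941055298), array([ 0.1438,  0.0013, -0.    ]), array([-0.0228, -0.0184,  0.0117]), array([0.0273, 0.0765, 0.0422]), np.float64(0.0006566257591726507))
[-0.0013  0.0609 -0.0012 -0.0179  0.0651  0.1351 -1.    ]
```

View pics/w2.png

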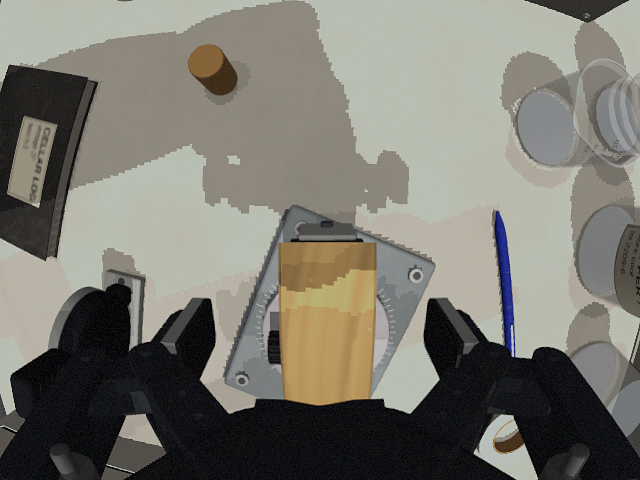

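Emit:
move_arm(increments=[[0, 0.03, 0, 0, 0.2, 0, -1], [0, 0.061, -0.001, 0, 0.2, 0, -1], [0, 0.061, -0.001, 0, 0.2, 0, -1], [0, 0.061, -0.001, 0, 0.2, 0, 1], [0, 0.061, -0.001, 0, 0.2, 0, 1], [0, 0.061, -0.001, 0, 0.2, 0, 1], [0, 0.061, -0.001, 0, 0.2, 0, 1], [0, 0.061, -0.001, 0, 0.2, 0, 1]], grip_force=100)

```text
clock: 6.42
position: [0.545, 0.3392, 0.0552]
ee_rot: [0.757, -0.652, -0.022, 0.022]
force: [-0.0, 0.6, 5.9]
grip_width: 0.564
```

```bash
python3 look.py 3
python3 - <<'E'
from fit import *
print(r.get_obs()["force"],r.get_obs()["torque"],r.get_obs()["grip_width"])
p,q,o=T(); Rt=q*A.inv(); y=Rt.as_matrix()[:,1]; print("tool-implied heading,tilt",np.degrees(np.arctan2(y[1],y[0])),np.arcsin(y[2]), Rt.inv().apply(p-C))
for h,t in [(90,.11),(86,.08),(82,.05),(78,.03),(74,.0),(71.3,.0)]:
    Rs=stave_R(h,t); print(h,t,inc(C+Rs.apply([0.0007,.059,.003]),tool_from(Rs),1))
E
```

```text
6.425 [0.545  0.3392 0.0552] [-81.4301  -2.7787   2.7291] [ 0.3926  0.4047 -0.2536  0.859   0.1391  1.9045]
[ 0.9312 -0.5768  5.5399] [ 0.0665 -0.093   0.1349] 0.5630610933980429
tool-implied heading,tilt 93.60400734799511 0.1488743061538006 [0.0034 0.0601 0.0043]
90 0.11 [ 0.001   0.0036 -0.0012 -2.2359  3.5683 -0.1682  1.    ]
86 0.08 [ 0.005   0.0053 -0.0016 -3.96    7.5455 -0.5718  1.    ]
82 0.05 [ 0.0091  0.007  -0.0024 -5.6756 11.5366 -0.8565  1.    ]
78 0.03 [ 0.0131  0.008  -0.0035 -6.8091 15.533  -1.0995  1.    ]
74 0.0 [ 0.017   0.0096 -0.0049 -8.4971 19.5455 -1.1655  1.    ]
71.3 0.0 [ 0.0196  0.0095 -0.0059 -8.4794 22.2404 -1.3673  1.    ]
```

View pics/w3.png

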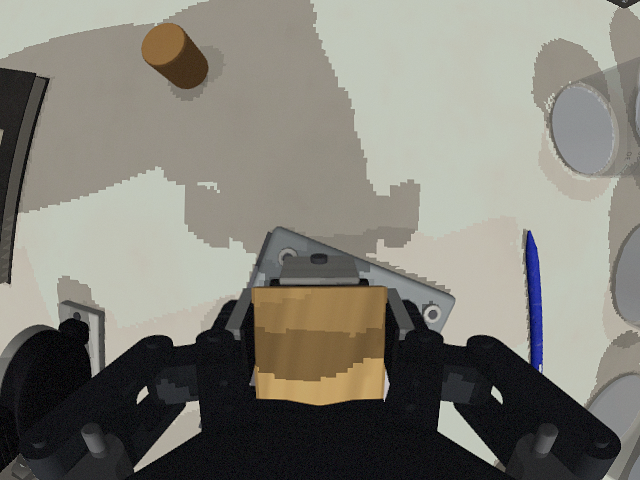

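Run:
```python
from fit import *
p,q,o=T(); Rn=stave_R(93.6,.1489)
C2=p-Rn.apply([0,.0600,.0040]); print(C2)
Cm=np.array([C2[0]-.0005,.2803,.042])
for h,t in [(90,.12),(86,.09),(82,.06),(78,.03),(74,.0),(71.3,.0)]:
    Rs=stave_R(h,t); print(h,t,inc(C2+Rs.apply([0.0,.06,.004]),tool_from(Rs),1))
```

```text
[0.5487 0.2805 0.0423]
90 0.12 [ 0.0037  0.0017 -0.     -1.6631  3.5673 -0.186   1.    ]
86 0.09 [ 0.0078  0.0035 -0.0004 -3.3878  7.5421 -0.6095  1.    ]
82 0.06 [ 0.012   0.0052 -0.0011 -5.1046 11.5313 -0.9141  1.    ]
78 0.03 [ 0.0161  0.0069 -0.0021 -6.8091 15.533  -1.0995  1.    ]
74 0.0 [ 0.0201  0.0085 -0.0035 -8.4971 19.5455 -1.1655  1.    ]
71.3 0.0 [ 0.0227  0.0084 -0.0045 -8.4794 22.2404 -1.3673  1.    ]
```

Emit:
move_arm(increments=[[0.0018, 0.0009, 0, -0.8, 1.8, 0, 1], [0.0037, 0.0017, 0, -1.7, 3.6, -0.2, 1], [0.0057, 0.0026, -0.0002, -2.5, 5.5, -0.4, 1], [0.0078, 0.0035, -0.0004, -3.4, 7.5, -0.6, 1], [0.0099, 0.0044, -0.0007, -4.2, 9.5, -0.8, 1], [0.012, 0.0052, -0.0011, -5.1, 11.5, -0.9, 1], [0.012, 0.0052, -0.0011, -5.1, 11.5, -0.9, 1]])

```text
clock: 7.35
position: [0.5573, 0.3394, 0.0506]
ee_rot: [0.726, -0.684, 0.048, -0.051]
force: [-1.3, -1.6, 5.3]
grip_width: 0.567
```

```bash
cat > st.py <<'E'
from h import *
p,q,o=T(); Rt=q*A.inv(); y=Rt.as_matrix()[:,1]
print(o["clock"],p,"heading,tilt",np.degrees(np.arctan2(y[1],y[0])),np.arcsin(y[2]),"roll",Rt.as_matrix()[2,0]); print("F",o["force"],"M",o["torque"],"F tool",q.inv().apply(o["force"]),"M tool",q.inv().apply(o["torque"]),o["grip_width"])
E
python3 st.py
python3 - <<'E'
from h import *
p,q,o=T()
C2=np.array([0.5487,0.2805,0.0423])
for h,t in [(82,.06),(78,.03),(74,.0),(71.3,.0)]:
    Rs=stave_R(h,t); print(h,t,inc(C2+Rs.apply([0.0,.06,.004]),tool_from(Rs),1))
E
```

```text
7.35 [0.5573 0.3394 0.0506] heading,tilt 82.01098463563103 0.05944678294831257 roll 0.0007255914857849351
F [-1.2768 -1.5704  5.3005] M [-0.1069 -0.2182 -0.1046] F tool [-1.0423 -5.3948 -1.4146] M tool [-0.0756  0.0907 -0.2367] 0.5674870208493878
82 0.06 [-0.0003  0.0007  0.      0.0317  0.011   0.041   1.    ]
78 0.03 [ 0.0039  0.0025 -0.     -1.6879  4.0065 -0.1377  1.    ]
74 0.0 [ 0.008   0.0043 -0.0004 -3.4034  8.0074 -0.1965  1.    ]
71.3 0.0 [ 0.0108  0.0042 -0.0009 -3.4    10.7066 -0.2769  1.    ]
```

Emit:
move_arm(increments=[[0.0019, 0.0016, 0, -0.8, 2, 0, 1], [0.0039, 0.0025, 0, -1.7, 4, -0.1, 1], [0.006, 0.0034, -0.0002, -2.5, 6, -0.2, 1], [0.008, 0.0043, -0.0004, -3.4, 8, -0.2, 1], [0.0095, 0.0043, -0.0006, -3.4, 9.4, -0.2, 1], [0.0108, 0.0042, -0.0009, -3.4, 10.7, -0.3, 1], [0.0108, 0.0042, -0.0009, -3.4, 10.7, -0.3, 1], [0.0108, 0.0042, -0.0009, -3.4, 10.7, -0.3, 1]])

```text
clock: 8.35
position: [0.5684, 0.3372, 0.047]
ee_rot: [0.698, -0.698, 0.114, -0.115]
force: [-1.5, -1.4, 5.4]
grip_width: 0.564
```

```bash
python3 st.py
cat > sc.py <<'E'
from fit import *
import sys
im,d=vision.camera("scene"); cv2.imwrite(f"pics/s{sys.argv[1]}.png",im); np.savez(f"s{sys.argv[1]}.npz",p=im,d=d)
cv2.imwrite(f"pics/s{sys.argv[1]}c.png",cv2.resize(im[150:320,250:490],None,fx=3.3,fy=3.3,interpolation=cv2.INTER_CUBIC))
m=vision.camera_model("scene")
P=stave_mask(im,d,"scene",m)
o=stave_fit(P,[.547,.2804]); print(len(P),o[:6])
print(base_fit("scene",im,d,m)[0])
E
python3 sc.py 4
```

```text
8.35 [0.5684 0.3372 0.047 ] heading,tilt 71.30898526112844 0.0003716094098684809 roll 0.0016580714287396671
F [-1.5349 -1.3873  5.408 ] M [-0.0782 -0.3434  0.009 ] F tool [-1.0004 -5.4103 -1.804 ] M tool [ 0.036  -0.0091 -0.3504] 0.5638807247138203
1870 (((531.8965454101562, 285.1146545410156), (156.22976684570312, 85.9964599609375), 71.4423828125), np.float64(71.4423828125), array([ 0.2884,  0.0054, -0.0507]), array([-0.0588, -0.0688, -0.0082]), array([0.0272, 0.085 , 0.0506]), np.float64(0.005241215912506109))
((543.3554077148438, 281.4294128417969), (149.64657592773438, 112.01071166992188), 71.32518005371094)
```

View pics/s4c.png

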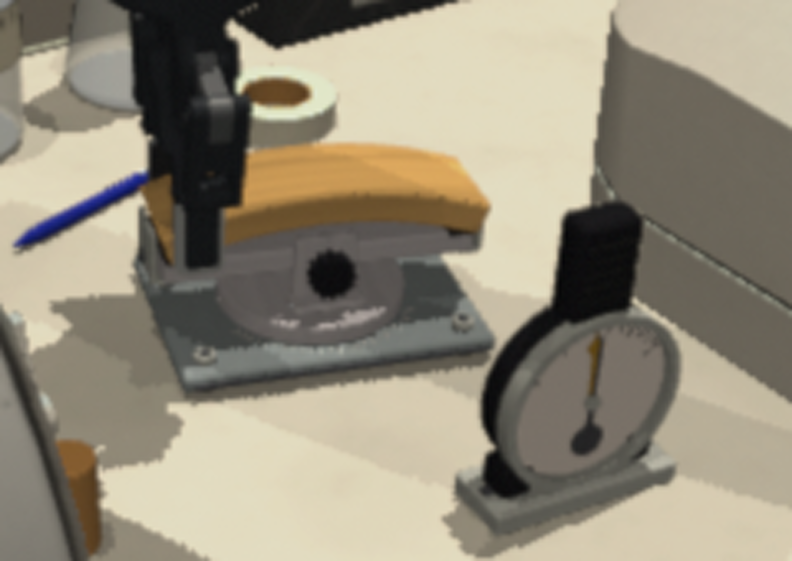

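Emit:
move_arm(increments=[[0, 0, 0, 0, 0, 0, -1], [0, 0, 0, 0, 0, 0, -1], [0, 0, 0, 0, 0, 0, -1], [0, -0.03, 0, 0, 0, 0, -1], [0, -0.08, 0, 0, 0, 0, -1], [0, -0.14, -0.02, 0, 0, 0, -1], [0, -0.17, -0.06, 0, 0, 0, -1], [0, -0.17, -0.06, 0, 0, 0, -1], [0, -0.17, -0.06, 0, 0, 0, -1]])

```text
clock: 9.57
position: [0.5486, 0.2805, 0.2161]
ee_rot: [0.698, -0.698, 0.115, -0.115]
force: [-0.5, 0.8, -0.3]
grip_width: 1.002
```

```bash
python3 look.py 5 stave_end stave_crown
cat > chk.py <<'E'
from fit import *
import sys
Z=np.load(f"w{sys.argv[1]}.npz",allow_pickle=True); im,d,m=Z["p"],Z["d"],Z["m"].item()
b,n,mask=base_fit("wrist",im,d,m); print("base",b,n)
P=stave_mask(im,d,"wrist",m); o=stave_fit(P,np.array(b[0])/1000); print(o[:6])
# edge-based headings: image line of stave long edges
E
python3 chk.py 5; python3 sc.py 5
```

```text
9.575 [0.5486 0.2805 0.2161] [-89.1213  14.6501 -14.7141] [ 0.3679  0.2684 -0.0695  1.2323 -0.0003  2.2652]
stave_end 0.8 [321.  149.6] [0.5677 0.3355 0.075 ]
stave_crown 0.84 [320.  230.7] [0.5473 0.2774 0.0832]
stave_crown 0.51 [180.6  75.9] [0.4668 0.4465 0.0212]
base ((546.7487182617188, 279.4383544921875), (149.43081665039062, 114.916015625), 71.65560150146484) 6109
(((547.107666015625, 277.6054382324219), (157.026611328125, 50.14992904663086), 71.74063873291016), np.float64(71.74063873291016), array([0.0138, 0.001 , 0.    ]), array([-0.0242, -0.0798,  0.0233]), array([0.026 , 0.0772, 0.042 ]), np.float64(0.0006872773788636318))
2371 (((546.351806640625, 280.3670654296875), (155.73147583007812, 52.834163665771484), 71.30677032470703), np.float64(71.30677032470703), array([ 0.0153, -0.0001,  0.    ]), array([-0.027 , -0.0777,  0.0119]), array([0.0258, 0.0781, 0.0416]), np.float64(0.004439872455854542))
((543.932861328125, 281.33599853515625), (149.88507080078125, 113.26459503173828), 70.95211791992188)
```

View pics/w5.png

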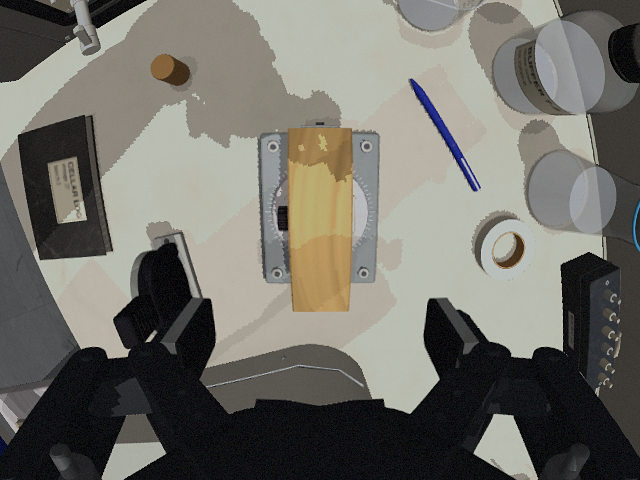

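```bash
cat > tilt.py <<'E'
from fit import *
import sys
def run(cam,im,d,m,hd=71.4):
    P=stave_mask(im,d,cam,m); h=np.radians(hd); u=np.array([np.cos(h),np.sin(h)]); v=np.array([np.sin(h),-np.cos(h)])
    s=(P[:,:2]-[.547,.2804])@u; w=(P[:,:2]-[.547,.2804])@v; z=P[:,2]
    # top only: interior of width
    mid=(np.percentile(w,2)+np.percentile(w,98))/2
    k=np.abs(w-mid)<.018
    lo,hi=np.percentile(s[k],[.3,99.7]); s0=(lo+hi)/2
    k&=(np.abs(s-s0)<.068)
    pf=np.polyfit(s[k]-s0,z[k],2); res=z[k]-np.polyval(pf,s[k]-s0)
    k2=k.copy(); k2[k]=np.abs(res)<.002; pf=np.polyfit(s[k2]-s0,z[k2],2)
    # heading via regression of both long edges
    H=[]
    bins=np.arange(lo+.01,hi-.01,.006); 
    e=[]
    for b in bins:
        q=(np.abs(s-b)<.003)
        if q.sum()>15: e.append((b,*np.percentile(w[q],[2,98])))
    e=np.array(e); a1=np.polyfit(e[:,0],e[:,1],1); a2=np.polyfit(e[:,0],e[:,2],1)
    print(cam,"ext",lo,hi,"mid",mid,"poly",pf,"slope@mid",pf[1],"R",-1/(2*pf[0]),"n",k2.sum(),"heading edges",hd-np.degrees(a1[0]),hd-np.degrees(a2[0]))
    # reference plane: base plate top + bench
    vv,uu=np.nonzero(d>0); B=deproj(cam,np.stack([uu,vv],1),d[vv,uu],m)
    sb=(B[:,:2]-[.547,.2804])@u; wb=(B[:,:2]-[.547,.2804])@v
    for nm,z0,sel in [("plate",.012,(np.abs(sb)<.072)&(np.abs(wb)<.053)),("bench",0,(np.abs(sb)<.15)&(np.abs(wb)<.13)&(np.abs(wb)>.06))]:
        q=sel&(np.abs(B[:,2]-z0)<.004)
        c=np.linalg.lstsq(np.stack([sb[q],wb[q],np.ones(q.sum())],1),B[q,2],rcond=None)[0]; print("  ",nm,q.sum(),"slope s,w,z",c)
for a in sys.argv[1:]:
    Z=np.load(a+".npz",allow_pickle=True); cam="wrist" if a[0]=="w" else "scene"
    run(cam,Z["p"],Z["d"],Z["m"].item() if cam=="wrist" else vision.camera_model("scene"))
E
python3 tilt.py w5 s5
```

```text
wrist ext -0.07973630949309844 0.07555058977733196 mid 0.0011686081970592142 poly [-2.3289  0.0174  0.0821] slope@mid 0.017376774374473155 R 0.2146894707715293 n 7394 heading edges 71.54770016791485 71.56591946252188
   plate 4876 slope s,w,z [ 0.0004 -0.0002  0.013 ]
   bench 35470 slope s,w,z [ 0.0005 -0.0009  0.001 ]
scene ext -0.07768530339854528 0.07692080085397292 mid -0.0014136689038515976 poly [-2.319   0.013   0.0817] slope@mid 0.01298891074697425 R 0.21560895625213378 n 1002 heading edges 71.39552282546452 70.99912235402715
   plate 1460 slope s,w,z [ 0.0006 -0.0017  0.0126]
   bench 5060 slope s,w,z [ 0.0002 -0.0006  0.0007]
```

Emit:
move_arm(increments=[[0, 0.05, 0.06, 0.9, 0, 0, -1], [0, 0.11, 0.06, 0.9, 0, 0, -1], [0, 0.169, 0.06, 0.9, 0, 0, -1], [0, 0.169, 0.06, 0.9, 0, 0, -1], [0, 0.169, 0.06, 0.9, 0, 0, 1], [0, 0.169, 0.06, 0.9, 0, 0, 1], [0, 0.169, 0.06, 0.9, 0, 0, 1], [0, 0.169, 0.06, 0.9, 0, 0, 1], [0, 0.1695, 0.06, 0.4, 0, 0, 1], [0, 0.1705, 0.06, -0.4, 0, 0, 1], [0, 0.1712, 0.06, -1.1, 0, 0, 1], [0, 0.1712, 0.06, -1.1, 0, 0, 1]], grip_force=110)

```text
clock: 11.38
position: [0.5697, 0.3391, 0.0473]
ee_rot: [-0.692, 0.703, -0.114, 0.115]
force: [-1.6, 1.6, 8.3]
grip_width: 0.557
```

```bash
python3 st.py
```

```text
11.375 [0.5697 0.3391 0.0473] heading,tilt 71.33846798085285 -0.015412996476128657 roll 0.0031106654582836197
F [-1.5791  1.5843  8.3104] M [ 0.6356  0.2159 -0.254 ] F tool [-1.9771 -8.3309  0.8675] M tool [0.5323 0.2493 0.4118] 0.5572860762394931
```

Emit:
move_arm(increments=[[0, 0.003, 0, -0.3, 0, 0, 1], [0, 0.0045, 0, -0.6, 0, 0, 1], [0, 0.0045, 0, -0.6, 0, 0, 1]])

```text
clock: 11.75
position: [0.5698, 0.3393, 0.0456]
ee_rot: [-0.689, 0.707, -0.115, 0.115]
force: [-4.6, 0.3, 11.4]
grip_width: 0.561
```

```bash
python3 st.py
```

```text
11.75 [0.5698 0.3393 0.0456] heading,tilt 71.32121703235806 -0.024934352899919965 roll 0.0036157180472760533
F [-4.6007  0.3315 11.3669] M [-0.0877  1.0681 -0.2553] F tool [ -4.4235 -11.3505  -1.4425] M tool [-0.4259  0.2292  0.9898] 0.5611433335952174
```

Emit:
move_arm(increments=[[0, 0, 0, 0, 0, 0, -1], [0, 0, 0, 0, 0, 0, -1], [0, 0, 0, 0, 0, 0, -1], [0, -0.03, 0, 0, 0, 0, -1], [0, -0.08, 0, 0, 0, 0, -1], [0, -0.14, -0.02, 0, 0, 0, -1], [0, -0.17, -0.06, 1.4, 0, 0, -1], [0, -0.17, -0.06, 1.4, 0, 0, -1], [0, -0.17, -0.06, 1.4, 0, 0, -1]])

```text
clock: 12.88
position: [0.5511, 0.2866, 0.2163]
ee_rot: [-0.697, 0.698, -0.114, 0.116]
force: [-0.6, -0.8, 0.6]
grip_width: 0.998
```

```bash
python3 st.py; python3 look.py 6 >/dev/null;python3 chk.py 6; python3 sc.py 6|tail -1; python3 tilt.py w6 s6
```

```text
12.875 [0.5511 0.2866 0.2163] heading,tilt 71.30203588460843 -0.000887322571582391 roll 0.0030161770295573922
F [-0.6202 -0.7925  0.5589] M [-0.0129 -0.009   0.0145] F tool [-0.3318 -0.559  -0.95  ] M tool [-0.0093 -0.0145 -0.0127] 0.9984263133995955
base ((546.6683959960938, 279.26544189453125), (149.61477661132812, 114.82472229003906), 71.75385284423828) 6012
(((547.7406005859375, 279.1003723144531), (155.489501953125, 49.95234298706055), 71.13640594482422), np.float64(71.13640594482422), array([-0.027,  0.001,  0.   ]), array([-0.0239, -0.0783,  0.024 ]), array([0.026 , 0.0773, 0.0424]), np.float64(0.0006804082551923746))
((542.8455810546875, 281.55908203125), (149.82066345214844, 112.3036117553711), 71.29059600830078)
wrist ext -0.07769106620389928 0.0765011229255374 mid 0.001210092196042475 poly [-2.3232 -0.0254  0.0821] slope@mid -0.025423596593177316 R 0.21522033392947504 n 7405 heading edges 71.00840909275769 71.03405698339834
   plate 4811 slope s,w,z [-0.0001 -0.0004  0.013 ]
   bench 35079 slope s,w,z [ 0.0005 -0.0009  0.001 ]
scene ext -0.07659611325690847 0.07778953732438933 mid -0.0011448545982275272 poly [-2.3218 -0.026   0.0817] slope@mid -0.025955130691902688 R 0.2153532120703346 n 1044 heading edges 70.7629837582334 70.74328416896368
   plate 1442 slope s,w,z [ 0.0001 -0.0001  0.0127]
   bench 5037 slope s,w,z [ 0.0001 -0.0003  0.0007]
```

```bash
cat > bh.py <<'E'
from fit import *
import sys
h=np.radians(71.4); u=np.array([np.cos(h),np.sin(h)]); v=np.array([np.sin(h),-np.cos(h)])
for a in sys.argv[1:]:
    Z=np.load(a+".npz",allow_pickle=True); cam="wrist" if a[0]=="w" else "scene"
    m=Z["m"].item() if cam=="wrist" else vision.camera_model("scene"); d=Z["d"]
    vv,uu=np.nonzero(d>0); B=deproj(cam,np.stack([uu,vv],1),d[vv,uu],m)
    s=(B[:,:2]-[.547,.2804])@u; w=(B[:,:2]-[.547,.2804])@v; z=B[:,2]
    q=(z>.0085)&(z<.0165)&(np.abs(s)<.09)&(np.abs(w)<.07); s,w=s[q],w[q]
    e=[];f=[]
    for b in np.arange(-.066,.067,.004):
        k=np.abs(s-b)<.002
        if k.sum()>10: e.append((b,w[k].min(),w[k].max()))
    for b in np.arange(-.048,.049,.004):
        k=np.abs(w-b)<.002
        if k.sum()>10: f.append((b,s[k].min(),s[k].max()))
    def rob(x,y):
        c=cv2.fitLine(np.stack([x,y],1).astype(np.float32),cv2.DIST_HUBER,0,1e-4,1e-4).ravel(); return np.degrees(np.arctan(c[1]/c[0])), c[3]-c[2]*c[1]/c[0]
    e=np.array(e); f=np.array(f)
    print(a,"long edges:",[(71.4-g[0],g[1]) for g in (rob(e[:,0],e[:,i]) for i in (1,2))],"short:",[(71.4+g[0],g[1]) for g in (rob(f[:,0],f[:,i]) for i in (1,2))])
E
python3 bh.py w1 w5 w6 scene0 s5 s6
```

```text
w1 long edges: [(np.float32(71.40145), np.float32(-0.05727222)), (np.float32(35.510532), np.float32(0.03598137))] short: [(np.float32(135.20459), np.float32(-0.035268586)), (np.float32(153.54187), np.float32(-0.019052135))]
w5 long edges: [(np.float32(71.74066), np.float32(-0.05687361)), (np.float32(71.85807), np.float32(0.056870665))] short: [(np.float32(71.30228), np.float32(-0.075171515)), (np.float32(71.40108), np.float32(0.07327838))]
w6 long edges: [(np.float32(71.7196), np.float32(-0.056878082)), (np.float32(71.47959), np.float32(0.05675022))] short: [(np.float32(71.29715), np.float32(-0.07533437)), (np.float32(71.37483), np.float32(0.07321608))]
scene0 long edges: [(np.float32(71.67473), np.float32(-0.057492495)), (np.float32(38.439377), np.float32(-0.0203932))] short: [(np.float32(71.09392), np.float32(-0.07388912)), (np.float32(70.78937), np.float32(0.07409344))]
s5 long edges: [(np.float32(71.88611), np.float32(-0.058081582)), (np.float32(35.30273), np.float32(-0.022195948))] short: [(np.float32(70.74535), np.float32(-0.07376125)), (np.float32(70.99469), np.float32(0.07418034))]
s6 long edges: [(np.float32(71.3523), np.float32(-0.05788725)), (np.float32(37.91576), np.float32(-0.022533562))] short: [(np.float32(71.020515), np.float32(-0.07374075)), (np.float32(71.27098), np.float32(0.0741106))]
```

Run:
```python
from h import *
C2=np.array([0.5487,0.2805,0.0423])
for h,t in [(71.1,-.025),(71.6,.002)]:
    Rs=stave_R(h,t); print(h,t,inc(C2+Rs.apply([0.0,.059,.004]),tool_from(Rs),1))
```

```text
71.1 -0.025 [ 0.0003  0.1701  0.0527 -1.2881  0.2682  0.0725  1.    ]
71.6 0.002 [-0.0002  0.1685  0.0526  0.2592 -0.2308  0.0687  1.    ]
```

Emit:
move_arm(increments=[[0, 0.05, 0.0527, -1.3, 0.3, 0.1, -1], [0, 0.11, 0.0527, -1.3, 0.3, 0.1, -1], [0.0003, 0.17, 0.0527, -1.3, 0.3, 0.1, -1], [0.0003, 0.17, 0.0527, -1.3, 0.3, 0.1, -1], [0.0003, 0.17, 0.0527, -1.3, 0.3, 0.1, 1], [0.0003, 0.17, 0.0527, -1.3, 0.3, 0.1, 1], [0.0003, 0.17, 0.0527, -1.3, 0.3, 0.1, 1], [0.0003, 0.17, 0.0527, -1.3, 0.3, 0.1, 1], [0, 0.1695, 0.0527, -0.7, 0, 0.1, 1], [-0.0001, 0.1687, 0.0526, -0.2, -0.2, 0.1, 1], [-0.0003, 0.168, 0.0526, 0.3, -0.3, 0.1, 1], [-0.0003, 0.168, 0.0526, 0.3, -0.3, 0.1, 1]])

```text
clock: 14.58
position: [0.5694, 0.3384, 0.0492]
ee_rot: [0.701, -0.695, 0.111, -0.114]
force: [-0.8, 6.4, 3.5]
grip_width: 0.558
```

```bash
python3 st.py
```

```text
14.575 [0.5694 0.3384 0.0492] heading,tilt 71.66469691623044 0.00805521952170216 roll 0.0028740791303060085
F [-0.7946  6.3844  3.5137] M [ 0.4245  0.0691 -0.3915] F tool [-2.7527 -3.4748  5.8385] M tool [0.38   0.3942 0.196 ] 0.5580330644046797
```

Emit:
move_arm(increments=[[0, 0.0004, 0, -0.3, 0, 0, 1], [0, 0.0005, 0, -0.5, 0, 0, 1]])

```text
clock: 14.82
position: [0.5694, 0.3384, 0.0492]
ee_rot: [-0.698, 0.699, -0.112, 0.114]
force: [-2.0, 2.3, 2.1]
grip_width: 0.557
```

```bash
python3 st.py
```

```text
14.825 [0.5694 0.3384 0.0492] heading,tilt 71.6506072888178 -0.0009226964766014772 roll 0.00319804862150428
F [-1.9648  2.2845  2.1363] M [-0.0793  0.4253 -0.4079] F tool [-2.5773 -2.146   1.5478] M tool [-0.2105  0.4068  0.379 ] 0.5567366387617803
```

Emit:
move_arm(increments=[[0, 0, 0, 0, 0, 0, -1], [0, 0, 0, 0, 0, 0, -1], [0, 0, 0, 0, 0, 0, -1], [0, -0.03, 0, 0, 0, 0, -1], [0, -0.08, 0, 0, 0, 0, -1], [0, -0.14, -0.02, 0, 0, 0, -1], [0, -0.17, -0.06, 0, 0, 0, -1], [0, -0.17, -0.06, 0, 0, 0, -1], [0, -0.17, -0.06, 0, 0, 0, -1]])

```text
clock: 15.95
position: [0.5498, 0.2817, 0.2185]
ee_rot: [-0.698, 0.699, -0.112, 0.114]
force: [-0.2, -0.6, 0.2]
grip_width: 0.997
```

```bash
python3 st.py; python3 look.py 7 stave_crown >/dev/null;python3 chk.py 7; python3 sc.py 7|tail -1; python3 tilt.py w7 s7; python3 bh.py w7 s7
```

```text
15.95 [0.5498 0.2817 0.2185] heading,tilt 71.63006913764048 -0.0010184594312606118 roll 0.0026595185250856616
F [-0.2441 -0.6092  0.1657] M [0.0401 0.022  0.0051] F tool [-0.0392 -0.1651 -0.6553] M tool [ 0.0311 -0.0051  0.0335] 0.997091716366501
base ((546.6533203125, 279.4452209472656), (148.2535858154297, 114.95855712890625), 71.80458068847656) 5939
(((547.6876831054688, 278.9201354980469), (156.69886779785156, 50.0203742980957), 71.06539916992188), np.float64(71.06539916992188), array([-0.0237,  0.001 , -0.    ]), array([-0.0239, -0.0791,  0.02  ]), array([0.0262, 0.0777, 0.0423]), np.float64(0.0006865037849891263))
((543.383544921875, 281.6586608886719), (150.08160400390625, 110.90974426269531), 70.85083770751953)
wrist ext -0.0784304714765337 0.076287601908291 mid 0.0011810627950352738 poly [-2.3263 -0.0194  0.0821] slope@mid -0.019441553028642578 R 0.21493272212996248 n 7379 heading edges 71.11156663476461 71.05211519006416
   plate 4767 slope s,w,z [ 0.0003 -0.      0.013 ]
   bench 35061 slope s,w,z [ 0.0005 -0.0009  0.001 ]
scene ext -0.07665618163517922 0.07785603800318519 mid -0.0012522771596151297 poly [-2.3014 -0.0233  0.0817] slope@mid -0.023257076393640486 R 0.21725880316865318 n 1031 heading edges 70.98708168062446 70.52646191471807
   plate 1429 slope s,w,z [ 0.0005 -0.0002  0.0127]
   bench 5045 slope s,w,z [ 0.0002 -0.0001  0.0007]
w7 long edges: [(np.float32(71.88217), np.float32(-0.056807715)), (np.float32(71.65753), np.float32(0.05674217))] short: [(np.float32(71.6461), np.float32(-0.07490022)), (np.float32(71.81219), np.float32(0.07284537))]
s7 long edges: [(np.float32(71.40896), np.float32(-0.058020074)), (np.float32(37.22929), np.float32(-0.022505907))] short: [(np.float32(72.2147), np.float32(-0.07367925)), (np.float32(71.32708), np.float32(0.07419532))]
```

Run:
```python
from h import *
C2=np.array([0.5490,0.2808,0.0423])
for h,t in [(71.1,-.0215),(72.1,.0)]:
    Rs=stave_R(h,t); print(h,t,inc(C2+Rs.apply([0.0,.059,.004]),tool_from(Rs),1))
```

```text
71.1 -0.0215 [ 0.0004  0.1724  0.0582 -1.0845  0.5899  0.0702  1.    ]
72.1 0.0 [-0.0006  0.1711  0.0581  0.1479 -0.4094  0.0626  1.    ]
```

Emit:
move_arm(increments=[[0, 0.05, 0.058, -1.1, 0.6, 0.1, -1], [0, 0.11, 0.058, -1.1, 0.6, 0.1, -1], [0.0004, 0.172, 0.058, -1.1, 0.6, 0.1, -1], [0.0004, 0.172, 0.058, -1.1, 0.6, 0.1, -1], [0.0004, 0.172, 0.058, -1.1, 0.6, 0.1, 1], [0.0004, 0.172, 0.058, -1.1, 0.6, 0.1, 1], [0.0004, 0.172, 0.058, -1.1, 0.6, 0.1, 1], [0.0004, 0.172, 0.058, -1.1, 0.6, 0.1, 1]])

```text
clock: 17.2
position: [0.57, 0.3381, 0.0484]
ee_rot: [-0.691, 0.703, -0.116, 0.116]
force: [-1.1, 2.8, 5.9]
grip_width: 0.561
```

```bash
python3 st.py
```

```text
17.2 [0.57   0.3381 0.0484] heading,tilt 71.07036493370941 -0.016832000149468583 roll 0.002585140207937191
F [-1.1196  2.781   5.8619] M [ 0.5065  0.1596 -0.3367] F tool [-1.946  -5.9043  2.1685] M tool [0.4265 0.3325 0.3209] 0.5614070299795139
```

Emit:
move_arm(increments=[[-0.0003, -0.0015, 0, 0.5, -0.4, 0, 1], [-0.0006, -0.003, 0, 1, -0.7, 0, 1], [-0.001, -0.0045, 0, 1.5, -1, 0, 1], [-0.001, -0.0045, 0, 1.5, -1, 0, 1]])

```text
clock: 17.7
position: [0.5688, 0.3383, 0.0518]
ee_rot: [0.702, -0.695, 0.109, -0.111]
force: [1.6, 4.3, -9.0]
grip_width: 0.56
```

```bash
python3 st.py; python3 sc.py 8|tail -1; python3 tilt.py s8
```

```text
17.7 [0.5688 0.3383 0.0518] heading,tilt 72.0828445729873 0.009131863810931597 roll 0.0020934339000801085
F [ 1.6018  4.3062 -8.9911] M [ 0.5112 -0.5714 -0.2296] F tool [0.1805 9.033  4.5078] M tool [ 0.6617  0.2274 -0.3885] 0.5601143702618787
((543.852783203125, 281.9283447265625), (148.47320556640625, 112.39546203613281), 71.48668670654297)
scene ext -0.07732253500068925 0.07714494712327864 mid -0.0014354687478468128 poly [-2.3185 -0.0014  0.082 ] slope@mid -0.0013611872463271308 R 0.21566116880074981 n 753 heading edges 70.13127823881435 79.80881109116243
   plate 1452 slope s,w,z [-0.0008 -0.0027  0.0126]
   bench 5051 slope s,w,z [ 0.0002 -0.0005  0.0007]
```

View pics/s8c.png

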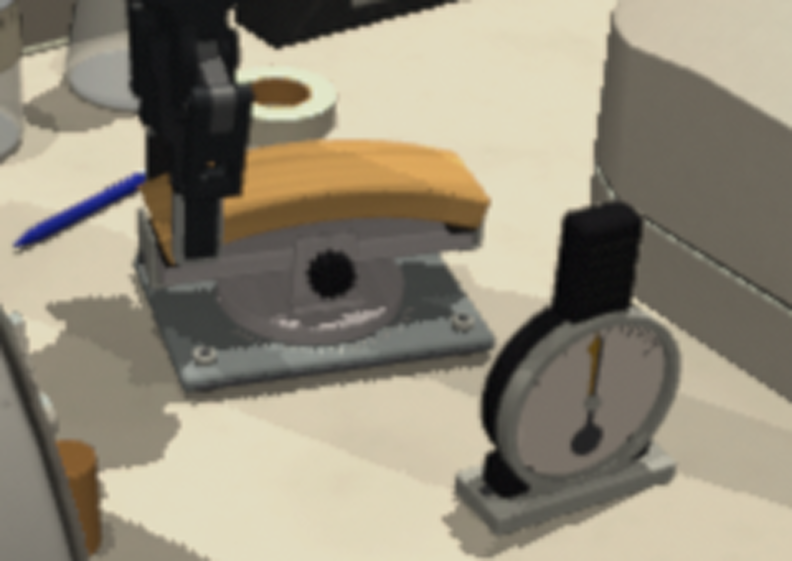

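Emit:
move_arm(increments=[[0, 0, 0, 0, 0, 0, -1], [0, 0, 0, 0, 0, 0, -1], [0, 0, 0, 0, 0, 0, -1], [0, -0.03, 0, 0, 0, 0, -1], [0, -0.08, 0, 0, 0, 0, -1], [0, -0.14, -0.02, 0, 0, 0, -1], [0, -0.17, -0.06, 0, 0, 0, -1], [0, -0.17, -0.06, 0, 0, 0, -1], [0, -0.17, -0.06, 0, 0, 0, -1]])

```text
clock: 18.92
position: [0.5495, 0.2799, 0.2212]
ee_rot: [0.701, -0.695, 0.109, -0.111]
force: [0.8, 0.5, -1.3]
grip_width: 1.002
```

```bash
python3 st.py; python3 look.py 9 stave_crown >/dev/null;python3 chk.py 9; python3 sc.py 9|tail -1; python3 tilt.py w9 s9; python3 bh.py w9 s9
```

```text
18.925 [0.5495 0.2799 0.2212] heading,tilt 72.06766986120174 0.008997938648359592 roll 0.0019542564542645684
F [ 0.755   0.5493 -1.3188] M [ 0.0038  0.0138 -0.0119] F tool [0.5466 1.3266 0.7432] M tool [-0.0007  0.012   0.0142] 1.0016045141210115
base ((546.69287109375, 279.0850524902344), (149.54342651367188, 115.04246520996094), 71.89103698730469) 5837
(((547.338623046875, 278.0209655761719), (156.8759307861328, 50.18327713012695), 71.50308227539062), np.float64(71.50308227539062), array([0.0069, 0.001 , 0.    ]), array([-0.0241, -0.0791,  0.0236]), array([0.026 , 0.0778, 0.0424]), np.float64(0.0006845413484267926))
((543.8384399414062, 281.49237060546875), (151.72842407226562, 112.85916900634766), 69.6719741821289)
wrist ext -0.07919338688063264 0.07595907559121497 mid 0.001054222449104348 poly [-2.3369  0.0073  0.0821] slope@mid 0.007318184689413711 R 0.2139630313120713 n 7181 heading edges 71.51000428002149 71.607166933423
   plate 4711 slope s,w,z [-0.0001 -0.0003  0.013 ]
   bench 34639 slope s,w,z [ 0.0005 -0.0008  0.001 ]
scene ext -0.07781601378857922 0.07727374079605903 mid -0.0014707340764199914 poly [-2.328   0.0049  0.0817] slope@mid 0.004914174102844701 R 0.2147797717393963 n 1016 heading edges 71.31603446959306 70.52827926237352
   plate 1458 slope s,w,z [ 0.0006 -0.0004  0.0127]
   bench 5052 slope s,w,z [ 0.0004 -0.0005  0.0006]
w9 long edges: [(np.float32(71.87378), np.float32(-0.056824278)), (np.float32(71.51729), np.float32(0.056665845))] short: [(np.float32(71.981514), np.float32(-0.07517535)), (np.float32(72.06357), np.float32(0.07302483))]
s9 long edges: [(np.float32(71.39557), np.float32(-0.05781164)), (np.float32(36.284824), np.float32(-0.02180161))] short: [(np.float32(71.4071), np.float32(-0.07362835)), (np.float32(71.11464), np.float32(0.07393023))]
```

Run:
```python
from h import *
Rs=stave_R(82.3,0)
for P in [(.384,.2645,.19),(.384,.2645,.096)]: print(inc(np.array(P),tool_from(Rs),-1))
```

```text
[ -0.1521   0.0292  -0.0658  -0.4029 -10.1745   0.0256  -1.    ]
[ -0.1521   0.1232  -0.0665  -0.4029 -10.1745   0.0256  -1.    ]
```

Emit:
move_arm(increments=[[-0.152, 0, -0.066, -0.4, -10.2, 0, -1], [-0.152, 0.029, -0.066, -0.4, -10.2, 0, -1], [-0.152, 0.029, -0.066, -0.4, -10.2, 0, -1], [-0.152, 0.029, -0.066, -0.4, -10.2, 0, -1]])

```text
clock: 19.68
position: [0.3788, 0.263, 0.1875]
ee_rot: [-0.704, 0.707, -0.049, 0.044]
force: [0.0, 1.1, 0.5]
grip_width: 1.0
```

```bash
python3 st.py; python3 look.py 10 gauge_grip
python3 - <<'E'
from h import *
Z=np.load("w10.npz",allow_pickle=True); im,d,m=Z["p"],Z["d"],Z["m"].item()
vv,uu=np.nonzero(d>0); B=deproj("wrist",np.stack([uu,vv],1),d[vv,uu],m)
q=(np.hypot(B[:,0]-.384,B[:,1]-.2645)<.035)&(B[:,2]>.122)&(B[:,2]<.142)
g=B[q]; print(len(g),np.median(g[:,2]),cv2.minAreaRect((g[:,:2]*1000).astype(np.float32)))
Rs=stave_R(82.3,0); print(inc(np.array((.384,.2645,.096)),tool_from(Rs),-1))
E
```

```text
19.675 [0.3788 0.263  0.1875] heading,tilt 82.46749074757541 -0.003939112387108615 roll -0.0056349512366721975
F [0.0271 1.0591 0.5338] M [-0.0107 -0.0539  0.0952] F tool [-0.115  -0.5373  1.0513] M tool [-0.0041 -0.0949 -0.0552] 0.9995877872697551
19.675 [0.3788 0.263  0.1875] [-90.0624   6.1836  -5.6536] [ 0.4666  0.0188 -0.4239  1.1349 -0.0001  2.1688]
gauge_grip 0.76 [329.3 252.4] [0.3836 0.2673 0.1341]
gauge_grip 0.72 [513.9 181.2] [0.525  0.2863 0.0814]
1688 0.13434715151354953 ((382.6810607910156, 261.7691955566406), (29.421619415283203, 19.401437759399414), 82.19925689697266)
[-0.0001  0.094  -0.0001 -0.0015  0.0805  0.0471 -1.    ]
```

View pics/w10.png

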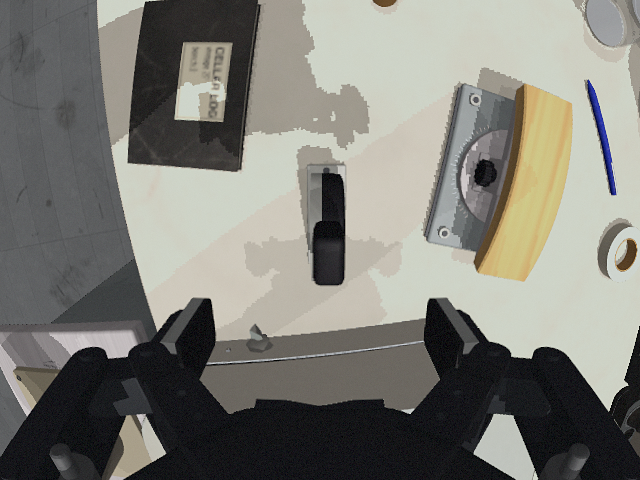

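Emit:
move_arm(increments=[[0.0035, 0.05, -0.001, 0, 0.1, 0, -1], [0.0035, 0.08, -0.001, 0, 0.1, 0, -1], [0.0035, 0.094, -0.001, 0, 0.1, 0, -1], [0.0035, 0.094, -0.001, 0, 0.1, 0, -1], [0.0035, 0.094, -0.001, 0, 0.1, 0, 1], [0.0035, 0.094, -0.001, 0, 0.1, 0, 1], [0.0035, 0.094, -0.001, 0, 0.1, 0, 1], [0.0035, 0.094, -0.001, 0, 0.1, 0, 1], [0.0035, 0.094, -0.001, 0, 0.1, 0, 1], [0.0035, 0.094, -0.001, 0, 0.1, 0, 1]], grip_force=50)

```text
clock: 21.02
position: [0.3877, 0.2634, 0.0965]
ee_rot: [0.706, -0.705, 0.047, -0.048]
force: [-1.7, 0.2, 4.9]
grip_width: 0.203
```

```bash
python3 st.py; python3 sc.py 11 >/dev/null
```

```text
21.025 [0.3877 0.2634 0.0965] heading,tilt 82.28317771440317 0.0006504107645577395 roll 0.0011357320348483657
F [-1.6919  0.2125  4.8798] M [0.0547 0.3337 0.0745] F tool [-1.6996 -4.8817 -0.0135] M tool [ 0.0095 -0.0743  0.338 ] 0.2027475664042735
```

View pics/s11c.png

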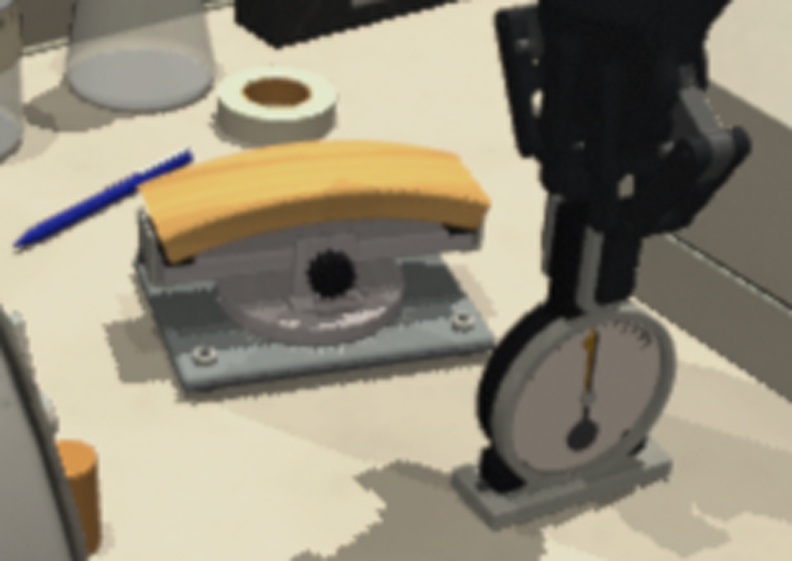

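Run:
```python
from h import *
Rs=stave_R(60,0)
print(inc(np.array((.31,.44,.3465)),tool_from(Rs),1))
```

```text
[-0.1004 -0.25    0.1647 -0.048  22.2846  0.0578  1.    ]
```

Emit:
move_arm(increments=[[0, -0.05, 0, 0, 0, 0, 1], [0, -0.1, 0, 0, 0, 0, 1], [-0.04, -0.15, 0.06, 0, 8, 0, 1], [-0.08, -0.2, 0.12, 0, 16, 0, 1], [-0.1, -0.25, 0.165, 0, 22.3, 0, 1], [-0.1, -0.25, 0.165, 0, 22.3, 0, 1], [-0.1, -0.25, 0.165, 0, 22.3, 0, 1], [-0.1, -0.25, 0.165, 0, 22.3, 0, 1], [-0.1, -0.25, 0.165, 0, 22.3, 0, 1], [-0.1, -0.25, 0.165, 0, 22.3, 0, 1], [-0.1, -0.25, 0.165, 0, 22.3, 0, 1], [-0.1, -0.25, 0.165, 0, 22.3, 0, 1]])

```text
clock: 22.62
position: [0.3106, 0.4399, 0.3463]
ee_rot: [0.683, -0.683, 0.183, -0.184]
force: [-0.6, 0.9, -2.1]
grip_width: 0.205
```

```bash
python3 st.py
python3 - <<'E'
from h import *
im,d=vision.camera("scene"); cv2.imwrite("pics/s12.png",im); np.savez("s12.npz",p=im,d=d)
for n in ["gauge_grip","needle_tip","set_hand_tip","gauge"]:
    print(n,[(round(k["conf"],2),k["uv"]) for k in vision.landmark_of("scene",n)[:2]])
p,q,o=T(); Rg=q*A.inv(); G=p-Rg.as_matrix()[:,2]*.0965
piv=G+Rg.apply([-.012,0,.05]); print("pivot px",proj("scene",piv),"grip",proj("scene",G+Rg.apply([0,0,.113])))
u,v=proj("scene",piv)[0].astype(int)
cv2.imwrite("pics/s12c.png",cv2.resize(im[max(v-50,0):v+50,u-65:u+65],None,fx=6,fy=6,interpolation=cv2.INTER_CUBIC))
E
```

```text
22.625 [0.3106 0.4399 0.3463] heading,tilt 59.95169442588228 0.0007487500452603241 roll 0.0007910180792234107
F [-0.6294  0.9107 -2.0908] M [-0.0205 -0.0007  0.0328] F tool [-1.0025  2.0904  0.4716] M tool [-0.0174 -0.0328 -0.0109] 0.20504907448179785
gauge_grip []
needle_tip [(0.89, [366.3, 104.9])]
set_hand_tip [(0.41, [368.1, 100.5])]
gauge [(0.96, [360.9, 191.4])]
pivot px [[363.1235 142.3306]] grip [[366.1457  61.6606]]
```

View pics/s12c.png

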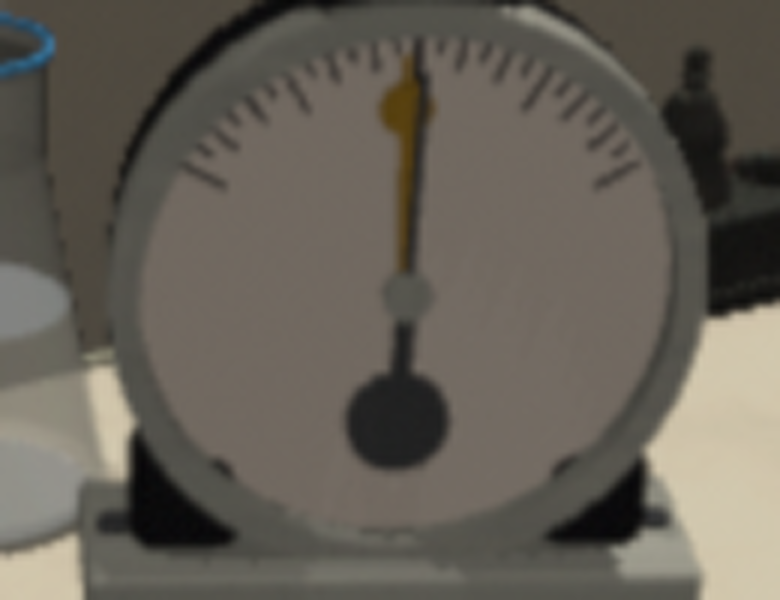

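```bash
cat > dial.py <<'E'
from h import *
import sys
def rectify(cam,im,p,q,y0=0.,xd=-.010,S=8,dz=0.0965,shift=(0,0)):
    # rectified dial: right = gauge -y, up = gauge +z; S px per mm, 90x90mm around pivot
    Rg=q*A.inv(); G=p-Rg.as_matrix()[:,2]*dz
    m=vision.camera_model(cam)
    n=90*S; c=np.array([[-45,45],[45,45],[45,-45],[-45,-45]])/1000.
    P=[G+Rg.apply([xd,y0-a,.05+b]) for a,b in c]
    uv=proj(cam,np.array(P),m)+np.array(shift)
    H=cv2.getPerspectiveTransform(np.array([[0,0],[n,0],[n,n],[0,n]],np.float32),uv.astype(np.float32))
    return cv2.warpPerspective(im,H,(n,n),flags=cv2.INTER_CUBIC|cv2.WARP_INVERSE_MAP)
if __name__=="__main__":
    t=sys.argv[1]; Z=np.load(f"s{t}.npz"); p,q,o=T()
    sh=(float(sys.argv[2]),float(sys.argv[3])) if len(sys.argv)>3 else (0,0)
    im=rectify("scene",Z["p"],p,q,shift=sh); cv2.imwrite(f"pics/r{t}.png",cv2.resize(im,(600,600),interpolation=cv2.INTER_AREA)); np.save(f"r{t}.npy",im)
E
python3 dial.py 12
```

```text
(no output)
```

View pics/r12.png

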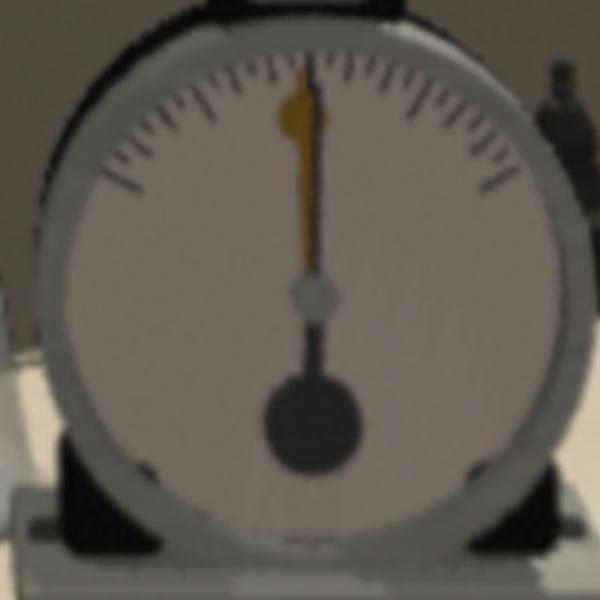

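Run:
```python
import numpy as np,cv2
im=np.load("r12.npy"); S=8
hsv=cv2.cvtColor(im,cv2.COLOR_BGR2HSV).astype(int); g=cv2.cvtColor(im,cv2.COLOR_BGR2GRAY).astype(int)
br=(hsv[...,1]>110)&(hsv[...,0]>10)&(hsv[...,0]<30); br[:, :300]=0; br[:,460:]=0; br[:60]=0; br[340:]=0
dk=(g<70)&~br
for y in list(range(66,340,10)):
    b=np.nonzero(br[y])[0]; k=np.nonzero(dk[y,330:430])[0]+330
    print(y,b.min() if len(b) else None,b.max() if len(b) else None,len(b),'dark',k.min() if len(k) else None,k.max() if len(k) else None)
# pivot hub: grey lighter circle near (378,357)
cw=(g<75).astype(np.uint8); cw[:430]=0; cw[600:]=0; cw[:,:280]=0; cw[:,460:]=0
ys,xs=np.nonzero(cw); print("cw",xs.mean(),ys.mean(), (xs.min(),xs.max(),ys.min(),ys.max()))
# dial rim (inner white) circle
w=((g>95)&(hsv[...,1]<60)).astype(np.uint8)
cv2.imwrite("pics/r12z.png",cv2.resize(im[40:420,240:520],None,fx=2,fy=2,interpolation=cv2.INTER_CUBIC))
print(g[357,340:420:4], [tuple(im[357,x]) for x in (365,378,390)])
```

```text
66 None None 0 dark 367 376
76 None None 0 dark 366 421
86 358 366 9 dark 367 419
96 357 368 12 dark 369 377
106 356 372 17 dark 373 384
116 349 376 28 dark 377 385
126 339 377 39 dark 378 386
136 335 377 43 dark 378 389
146 335 388 48 dark 379 389
156 339 376 38 dark 377 386
166 350 376 27 dark 377 384
176 358 375 18 dark 376 384
186 359 375 17 dark 376 384
196 360 375 16 dark 376 384
206 360 375 16 dark 376 384
216 360 375 16 dark 376 384
226 360 375 16 dark 376 384
236 361 375 15 dark 376 383
246 361 374 14 dark 375 383
256 362 374 13 dark 375 383
266 363 374 12 dark 375 382
276 363 374 12 dark 375 382
286 364 374 11 dark 375 383
296 365 374 10 dark 375 383
306 366 374 9 dark 375 383
316 366 374 9 dark 375 382
326 None None 0 dark 368 382
336 None None 0 dark None None
cw 374.8437115431947 506.4487652801706 (np.int64(315), np.int64(435), np.int64(430), np.int64(570))
[105 101  95  86  82  84  85  85  85  85  84  83  83  83  84  86  90  96
 103 107] [(np.uint8(78), np.uint8(85), np.uint8(87)), (np.uint8(78), np.uint8(86), np.uint8(86)), (np.uint8(76), np.uint8(84), np.uint8(84))]
```

View pics/r12z.png

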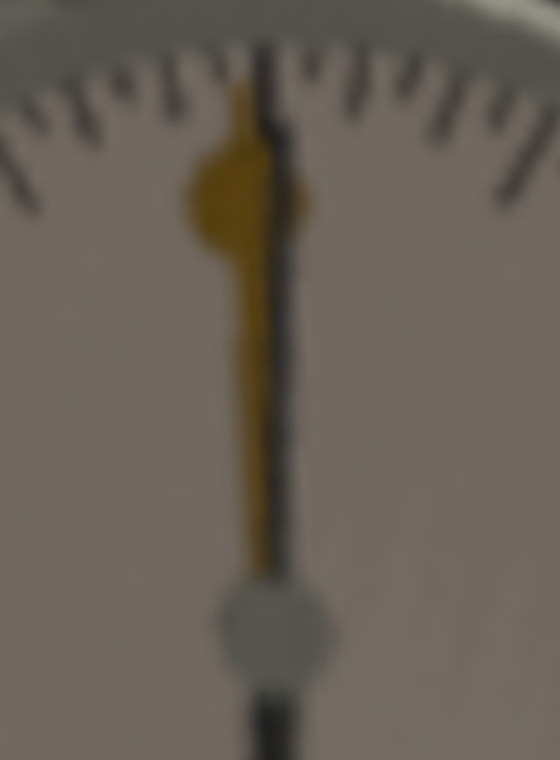

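Emit:
move_arm(increments=[[0, 0, 0, 2.2, 0, 0, 1], [0, 0, 0, 4.2, 0, 0, 1], [0, 0, 0, 4.2, 0, 0, 1], [0, 0, 0, 4.2, 0, 0, 1], [0, 0, 0, 4.2, 0, 0, 1], [0, 0, 0, 4.2, 0, 0, 1], [0, 0, 0, 4.2, 0, 0, 1], [0, 0, 0, 4.2, 0, 0, 1], [0, 0, 0, 4.2, 0, 0, 1], [0, 0, 0, 4.2, 0, 0, 1]])

```text
clock: 24.12
position: [0.3105, 0.4402, 0.3465]
ee_rot: [0.708, -0.657, 0.176, -0.19]
force: [0.2, -0.1, -1.5]
grip_width: 0.209
```

```bash
python3 st.py
python3 - <<'E'
from h import *
im,d=vision.camera("scene"); cv2.imwrite("pics/s13.png",im); np.savez("s13.npz",p=im,d=d)
E
python3 dial.py 13
python3 - <<'E'
import numpy as np,cv2
im=np.load("r13.npy")
cv2.imwrite("pics/r13z.png",cv2.resize(im[40:420,240:520],None,fx=2,fy=2,interpolation=cv2.INTER_CUBIC))
E
```

```text
24.125 [0.3105 0.4402 0.3465] heading,tilt 59.98737604039457 0.07446032284358219 roll 0.0008573378362632875
F [ 0.1516 -0.0688 -1.5375] M [-0.1148  0.0736 -0.0187] F tool [ 0.1643  1.5346 -0.0982] M tool [-0.1363  0.019   0.0049] 0.20850842136459194
```

View pics/r13z.png

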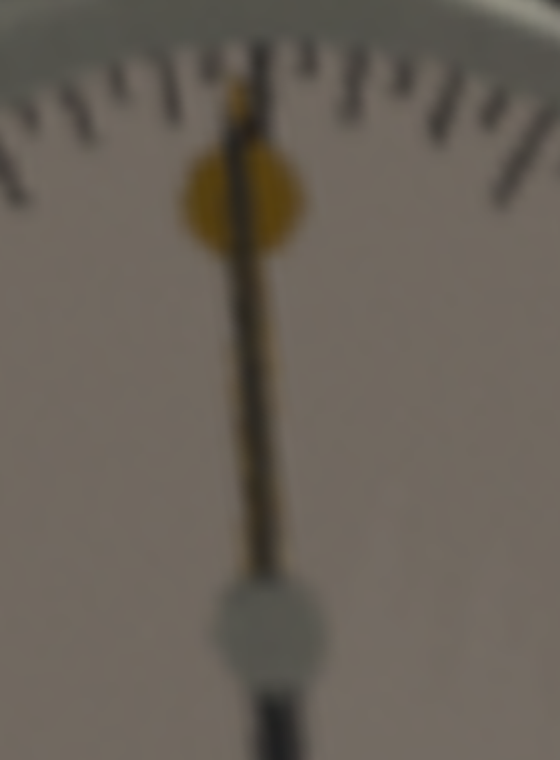

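Run:
```python
from h import *
tool13=T()
p,q,_=tool13
def rect(im,p,q,xd,S=8):
    Rg=q*A.inv(); G=p-Rg.as_matrix()[:,2]*.0965; m=vision.camera_model("scene")
    # region y -55..55 , z -15..35
    c=np.array([[-55,35],[55,35],[55,-15],[-55,-15]])/1000.
    uv=proj("scene",np.array([G+Rg.apply([xd,-a,b]) for a,b in c]),m)
    H=cv2.getPerspectiveTransform(np.array([[0,0],[110*S,0],[110*S,50*S],[0,50*S]],np.float32),uv.astype(np.float32))
    return cv2.warpPerspective(im,H,(110*S,50*S),flags=cv2.INTER_CUBIC|cv2.WARP_INVERSE_MAP)
from scipy.spatial.transform import Rotation as R
q12=R.from_quat([-0.683,0.183,-0.184,0.683]); p12=np.array([0.3106,0.4399,0.3463])
a=rect(np.load("s12.npz")["p"],p12,q12,-.017); b=rect(np.load("s13.npz")["p"],p,q,-.017)
cv2.imwrite("pics/sole.png",cv2.resize(np.vstack([a,b]),None,fx=.7,fy=.7,interpolation=cv2.INTER_AREA))
np.save("solea.npy",a);np.save("soleb.npy",b)
```

```text
(no output)
```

View pics/sole.png

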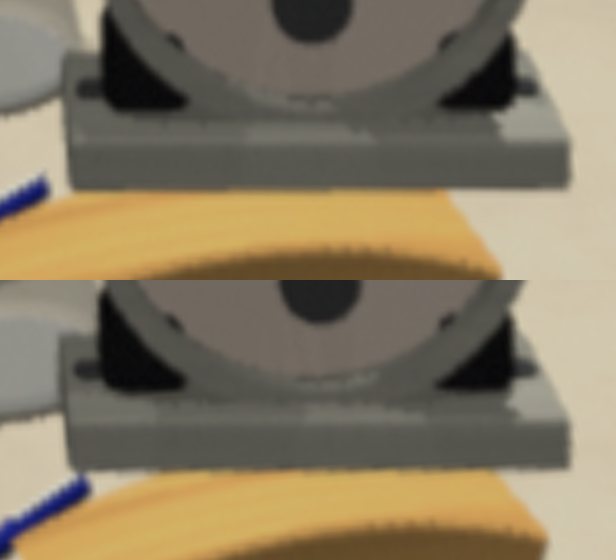

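```bash
cat > gp.py <<'E'
from h import *
CC=np.array([.5492,.2803,.042]); HD=71.55; TS=.006
arc=CC+stave_R(HD,TS).apply([0,0,.039-.220])
def pose(tilt,press=0.,dz=.0965):
    Rg=stave_R(HD,tilt); n=Rg.as_matrix()[:,2]
    return arc+n*(.220-press+dz), tool_from(Rg)
E
python3 - <<'E'
from gp import *
for t,pr in [(0.006,-.03),(.006,-.005)]:
    P,Q=pose(t,pr); print(P,inc(P,Q,1))
E
```

```text
[0.5489 0.2794 0.2075] [  0.2868   0.1374  -0.0303  -3.903  -11.5554   0.5125   1.    ]
[0.5489 0.2795 0.1825] [  0.2868   0.1624  -0.032   -3.903  -11.5554   0.5125   1.    ]
```

Emit:
move_arm(increments=[[0.05, 0.01, -0.005, -1, -3, 0.1, 1], [0.11, 0.03, -0.012, -2, -6, 0.3, 1], [0.17, 0.06, -0.02, -3, -9, 0.4, 1], [0.23, 0.1, -0.026, -3.9, -11.6, 0.5, 1], [0.287, 0.137, -0.03, -3.9, -11.6, 0.5, 1], [0.287, 0.137, -0.03, -3.9, -11.6, 0.5, 1], [0.287, 0.157, -0.0315, -3.9, -11.6, 0.5, 1], [0.287, 0.157, -0.0315, -3.9, -11.6, 0.5, 1], [0.287, 0.157, -0.0315, -3.9, -11.6, 0.5, 1]])

```text
clock: 25.3
position: [0.5493, 0.2802, 0.189]
ee_rot: [0.7, -0.696, 0.112, -0.114]
force: [0.1, 0.5, -2.8]
grip_width: 0.201
```

```bash
python3 st.py; python3 sc.py 14 | head -1
python3 - <<'E'
from gp import *
for t,pr in [(.006,-.005),(.006,0),(.006,.002)]:
    P,Q=pose(t,pr); print(P,inc(P,Q,1))
E
```

```text
25.3 [0.5493 0.2802 0.189 ] heading,tilt 71.64277690288358 0.007000019961585906 roll 0.0011761505477135526
F [ 0.1181  0.4532 -2.7795] M [-0.0431 -0.0152  0.0189] F tool [-0.0339  2.7827  0.4478] M tool [-0.0361 -0.0191 -0.0279] 0.2010154506667877
2096 (((545.4761962890625, 280.4557800292969), (156.55419921875, 53.50007247924805), 69.7657241821289), np.float64(69.7657241821289), array([ 0.3118,  0.0082, -0.0569]), array([-0.0282, -0.0674, -0.0101]), array([0.0253, 0.0823, 0.0619]), np.float64(0.004664405700690891))
[0.5489 0.2795 0.1825] [-0.0005  0.007  -0.0011 -0.0985  0.094   0.1286  1.    ]
[0.5489 0.2795 0.1775] [-0.0005  0.012  -0.0011 -0.0985  0.094   0.1286  1.    ]
[0.5489 0.2795 0.1755] [-0.0005  0.014  -0.0011 -0.0985  0.094   0.1286  1.    ]
```

View pics/s14c.png

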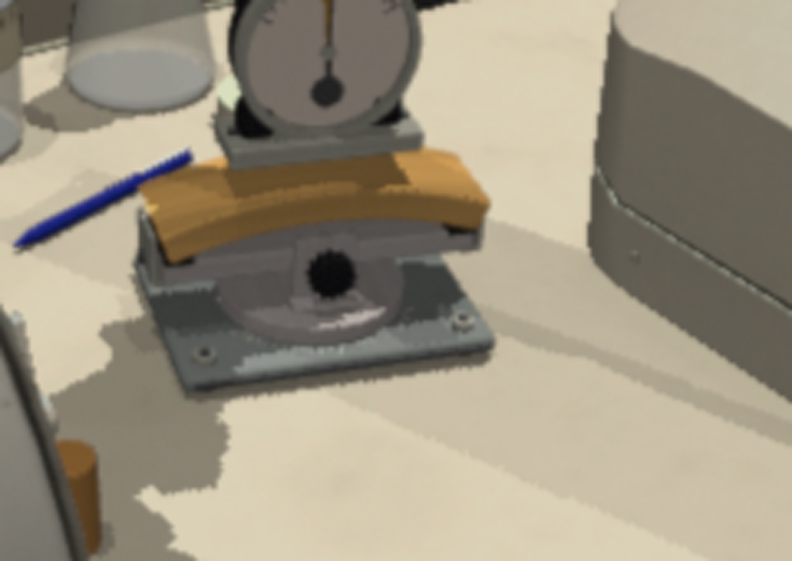

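Emit:
move_arm(increments=[[0, 0.006, -0.001, -0.1, 0.1, 0.1, 1], [0, 0.009, -0.001, -0.1, 0.1, 0.1, 1], [0, 0.011, -0.001, -0.1, 0.1, 0.1, 1], [0, 0.012, -0.001, -0.1, 0.1, 0.1, 1], [0, 0.013, -0.001, -0.1, 0.1, 0.1, 1], [0, 0.0135, -0.001, -0.1, 0.1, 0.1, 1], [0, 0.0135, -0.001, -0.1, 0.1, 0.1, 1]])

```text
clock: 26.28
position: [0.5493, 0.2794, 0.1765]
ee_rot: [0.7, -0.696, 0.113, -0.114]
force: [-0.9, -0.7, 2.0]
grip_width: 0.201
```

```bash
python3 st.py
```

```text
26.275 [0.5493 0.2794 0.1765] heading,tilt 71.54854645968055 0.005968868227065525 roll 0.000410329060389555
F [-0.8814 -0.7359  2.0063] M [-0.2352  0.5869 -0.0229] F tool [-0.6023 -2.0123 -0.965 ] M tool [-0.4088  0.0256  0.4821] 0.20125033909777543
```

Run:
```python
from gp import *
for t in [.016,.026,.036,.046,.056,.066,.0715]:
    P,Q=pose(t,.0017); print(t,inc(P,Q,1))
```

```text
0.016 [-0.0003  0.0007 -0.0032  0.5747 -0.0013  0.0235  1.    ]
0.026 [-0.0003  0.0007 -0.0063  1.1477 -0.0012  0.0235  1.    ]
0.036 [-0.0003  0.0008 -0.0095  1.7207 -0.0011  0.0235  1.    ]
0.046 [-0.0003  0.0009 -0.0126  2.2936 -0.001   0.0235  1.    ]
0.056 [-0.0003  0.0011 -0.0158  2.8666 -0.0009  0.0236  1.    ]
0.066 [-0.0003  0.0012 -0.0189  3.4395 -0.0007  0.0236  1.    ]
0.0715 [-0.0003  0.0013 -0.0206  3.7547 -0.0007  0.0236  1.    ]
```

Emit:
move_arm(increments=[[0, 0.0007, -0.0032, 0.57, 0, 0, 1], [0, 0.0007, -0.0063, 1.15, 0, 0, 1], [0, 0.0008, -0.0095, 1.72, 0, 0, 1], [0, 0.0009, -0.0126, 2.3, 0, 0, 1], [0, 0.0011, -0.0158, 2.87, 0, 0, 1], [0, 0.0012, -0.0189, 3.44, 0, 0, 1], [0, 0.0013, -0.0206, 3.75, 0, 0, 1], [0, 0.0013, -0.0206, 3.75, 0, 0, 1], [0, 0.0013, -0.0206, 3.75, 0, 0, 1], [0, 0.0013, -0.0206, 3.75, 0, 0, 1], [0, 0.0013, -0.0206, 3.75, 0, 0, 1], [0, 0.0013, -0.0206, 3.75, 0, 0, 1]])

```text
clock: 27.78
position: [0.543, 0.2599, 0.1752]
ee_rot: [0.722, -0.673, 0.109, -0.118]
force: [2.4, 1.7, 4.8]
grip_width: 0.202
```

```bash
python3 st.py
python3 - <<'E'
from gp import *
im,d=vision.camera("scene"); np.savez("s15.npz",p=im,d=d); cv2.imwrite("pics/s15c.png",cv2.resize(im[120:290,250:490],None,fx=3.3,fy=3.3,interpolation=cv2.INTER_CUBIC))
P,Q=pose(.0715,.001); print(inc(P,Q,1))
E
python3 dial.py 15
```

```text
27.775 [0.543  0.2599 0.1752] heading,tilt 71.54940361096122 0.07138616936318254 roll 0.0009459567017813426
F [2.4094 1.7387 4.7824] M [ 0.5365 -0.527  -0.0036] F tool [ 1.7396 -4.5965  2.7469] M tool [ 0.6757 -0.0193 -0.3295] 0.20192554145649616
[-0.0006 -0.0005 -0.0001  0.0064 -0.0043  0.055   1.    ]
```

View pics/r15.png

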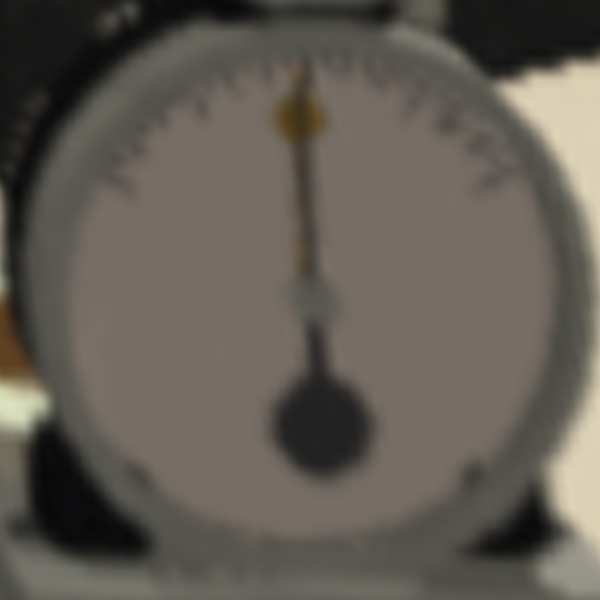

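View pics/s15c.png

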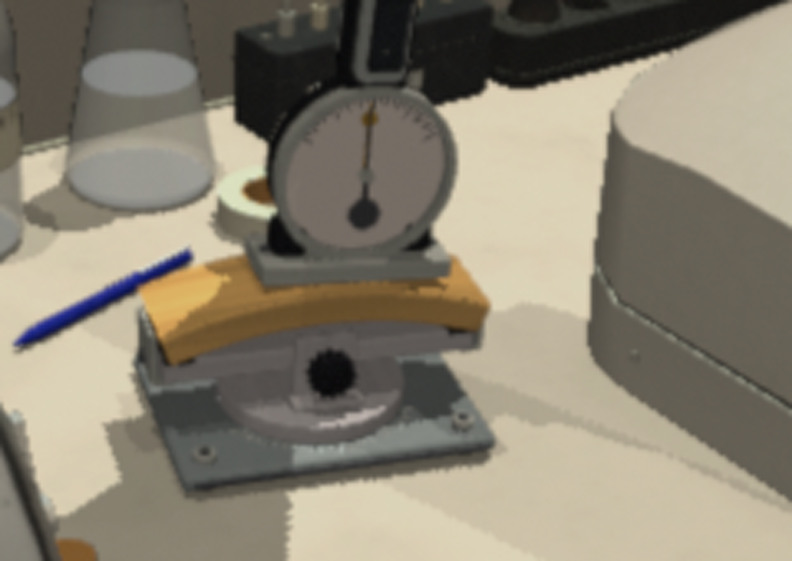

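Emit:
move_arm(increments=[[0, 0.0003, 0, 0, 0, 0, 1], [0, 0.0003, 0, 0, 0, 0, 1], [0, 0.0003, 0, 0, 0, 0, 1], [0, 0.0003, 0, 0, 0, 0, 1], [0, 0.0003, 0, 0, 0, 0, 1], [0, 0.0003, 0, 0, 0, 0, 1], [0, 0.0003, 0, 0, 0, 0, 1], [0, 0.0003, 0, 0, 0, 0, 1]])

```text
clock: 28.82
position: [0.543, 0.2599, 0.1748]
ee_rot: [0.722, -0.673, 0.109, -0.118]
force: [1.0, 1.7, 5.9]
grip_width: 0.207
```

```bash
python3 st.py; python3 sc.py 16|tail -1; python3 tilt.py s16; python3 dial.py 16
python3 - <<'E'
from gp import *
P,Q=pose(.0715,.001); print(inc(P,Q,1))
im=np.load("r16.npy")
cv2.imwrite("pics/r16z.png",cv2.resize(im[40:420,240:520],None,fx=1.5,fy=1.5,interpolation=cv2.INTER_CUBIC))
E
```

```text
28.825 [0.543  0.2599 0.1748] heading,tilt 71.54927301194418 0.07137807711932787 roll 0.0009124235809795551
F [0.9597 1.7345 5.8598] M [ 0.5526 -0.3788 -0.0115] F tool [ 0.3666 -5.7056  2.362 ] M tool [ 0.6441 -0.0011 -0.1848] 0.20741965408754415
((0.0, 0.0), (0.0, 0.0), 0.0)
scene ext -0.077068512628344 0.0774994403519472 mid -0.001960203709414479 poly [-2.3193  0.0047  0.0798] slope@mid 0.004655327559403749 R 0.21557893223676042 n 532 heading edges 71.38246631065945 54.421862197843204
   plate 1429 slope s,w,z [ 0.0008 -0.001   0.0127]
   bench 6680 slope s,w,z [-0.0001 -0.0003  0.0007]
[-0.0006 -0.0008 -0.0001  0.0079  0.0024  0.0542  1.    ]
```

View pics/r16z.png

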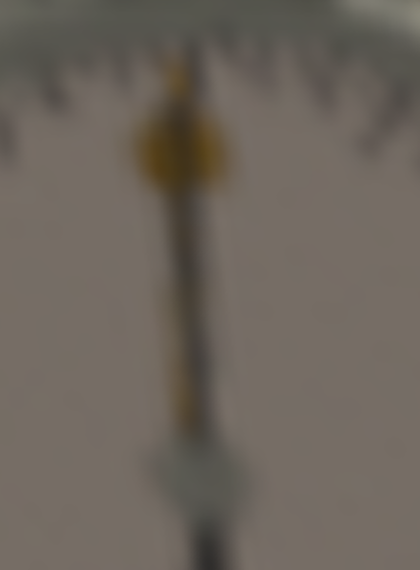

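View pics/s16c.png

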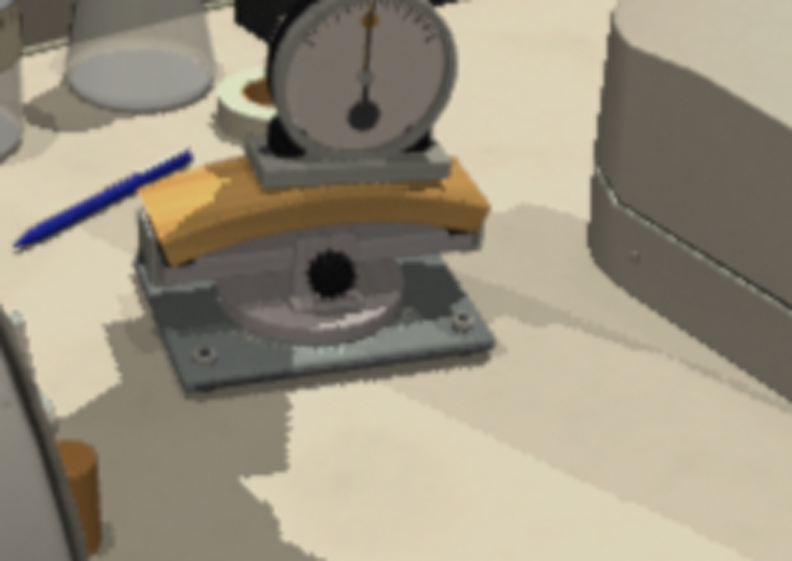

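Run:
```python
import numpy as np,cv2
for t in (13,15,16):
    im=np.load(f"r{t}.npy").astype(float)
    # saturation-like S=(R-B): brass high, dial ~small; darkness = 1-gray
    rb=im[...,2]-im[...,0]; g=im.mean(2)
    print(t)
    for y in list(range(118,170,8))+list(range(180,330,16)):
        row=slice(300,460); x=np.arange(300,460)
        s=rb[y-3:y+4,row].mean(0); gg=g[y-3:y+4,row].mean(0)
        bg=np.median(s); s2=np.clip(s-bg,0,None)
        th=.5*s2.max(); i=np.nonzero(s2>th)[0]
        # hand+needle outer extents: any deviation from dial gray
        dv=np.clip(np.median(gg)-gg,0,None); j=np.nonzero(dv>.35*dv.max())[0]
        k=np.argmin(gg); w=dv**3
        # blue channel: dial bright blue; both brass & needle low blue. red channel: only needle low
        red=im[y-3:y+4,row,2].mean(0); dr=np.clip(np.median(red)-red-8,0,None); 
        blu=im[y-3:y+4,row,0].mean(0); db=np.clip(np.median(blu)-blu,0,None); jb=np.nonzero(db>.5*db.max())[0]
        print(y,"union(blue)",x[jb[0]],x[jb[-1]],(x[jb[0]]+x[jb[-1]])/2,"needle(red) centroid",round((dr*x).sum()/max(dr.sum(),1e-6),1),round(dr.max()))
```

```text
13
118 union(blue) 342 379 360.5 needle(red) centroid 359.3 63
126 union(blue) 336 385 360.5 needle(red) centroid 359.1 60
134 union(blue) 334 388 361.0 needle(red) centroid 359.6 61
142 union(blue) 333 389 361.0 needle(red) centroid 359.7 60
150 union(blue) 334 387 360.5 needle(red) centroid 360.0 59
158 union(blue) 338 383 360.5 needle(red) centroid 360.3 58
166 union(blue) 347 375 361.0 needle(red) centroid 360.4 58
180 union(blue) 355 371 363.0 needle(red) centroid 362.2 54
196 union(blue) 356 372 364.0 needle(red) centroid 363.3 59
212 union(blue) 357 374 365.5 needle(red) centroid 364.1 54
228 union(blue) 358 375 366.5 needle(red) centroid 365.6 60
244 union(blue) 358 375 366.5 needle(red) centroid 366.4 59
260 union(blue) 359 375 367.0 needle(red) centroid 367.3 57
276 union(blue) 360 377 368.5 needle(red) centroid 368.8 53
292 union(blue) 362 379 370.5 needle(red) centroid 369.8 53
308 union(blue) 362 379 370.5 needle(red) centroid 370.8 56
324 union(blue) 361 380 370.5 needle(red) centroid 371.2 51
15
118 union(blue) 340 376 358.0 needle(red) centroid 358.5 42
126 union(blue
[... 1268 characters left out ...]
 383 360.5 needle(red) centroid 360.2 41
166 union(blue) 344 377 360.5 needle(red) centroid 360.8 42
180 union(blue) 349 373 361.0 needle(red) centroid 362.1 41
196 union(blue) 352 373 362.5 needle(red) centroid 363.2 41
212 union(blue) 354 374 364.0 needle(red) centroid 364.5 44
228 union(blue) 354 376 365.0 needle(red) centroid 365.4 42
244 union(blue) 352 376 364.0 needle(red) centroid 365.5 36
260 union(blue) 353 378 365.5 needle(red) centroid 367.8 37
276 union(blue) 354 380 367.0 needle(red) centroid 369.6 40
292 union(blue) 354 380 367.0 needle(red) centroid 370.1 38
308 union(blue) 355 379 367.0 needle(red) centroid 369.9 34
324 union(blue) 356 381 368.5 needle(red) centroid 370.3 38
```

```bash
python3 - <<'E'
import numpy as np
im=np.load("r12.npy").astype(float); x=np.arange(300,460)
for y in list(range(118,170,8))+list(range(180,330,24)):
    red=im[y-3:y+4,300:460,2].mean(0); dr=np.clip(np.median(red)-red-8,0,None)
    rb=(im[...,2]-im[...,0])[y-3:y+4,300:460].mean(0); b=rb-np.median(rb); j=np.nonzero(b>.3*b.max())[0]
    blu=im[y-3:y+4,300:460,0].mean(0); db=np.clip(np.median(blu)-blu,0,None); jb=np.nonzero(db>.5*db.max())[0]
    print(y,"union",x[jb[0]],x[jb[-1]],"brass",x[j[0]],x[j[-1]],"needle",round((dr*x).sum()/dr.sum(),1))
E
python3 - <<'E'
import sys; sys.path.insert(0,".")
from gp import *
for pr in (.0005,.001): P,Q=pose(.0635,pr); print(inc(P,Q,1))
E
```

```text
118 union 346 383 brass 341 375 needle 370.4
126 union 339 385 brass 337 375 needle 368.8
134 union 336 389 brass 334 374 needle 368.8
142 union 335 392 brass 333 393 needle 369.0
150 union 336 388 brass 334 374 needle 369.0
158 union 340 385 brass 338 374 needle 369.6
166 union 350 382 brass 345 374 needle 372.7
180 union 358 383 brass 356 374 needle 375.6
204 union 360 382 brass 358 374 needle 375.8
228 union 359 382 brass 357 374 needle 375.2
252 union 361 382 brass 358 373 needle 375.0
276 union 362 382 brass 359 373 needle 375.2
300 union 363 383 brass 360 374 needle 375.7
324 union 364 383 brass 360 374 needle 375.8
[-0.0006 -0.0013  0.0024 -0.4505  0.0022  0.0542  1.    ]
[-0.0006 -0.0008  0.0024 -0.4505  0.0022  0.0542  1.    ]
```

Emit:
move_arm(increments=[[-0.0003, -0.001, 0.001, -0.2, 0, 0, 1], [-0.0003, -0.001, 0.002, -0.4, 0, 0, 1], [-0.0003, -0.001, 0.0029, -0.54, 0, 0, 1], [-0.0003, -0.001, 0.0029, -0.54, 0, 0, 1], [-0.0003, -0.001, 0.0029, -0.54, 0, 0, 1], [-0.0003, -0.001, 0.0029, -0.54, 0, 0, 1], [-0.0003, -0.001, 0.0029, -0.54, 0, 0, 1], [-0.0003, -0.001, 0.0029, -0.54, 0, 0, 1], [-0.0003, -0.001, 0.0029, -0.54, 0, 0, 1], [-0.0003, -0.001, 0.0029, -0.54, 0, 0, 1], [-0.0003, -0.001, 0.0029, -0.54, 0, 0, 1]])

```text
clock: 30.3
position: [0.5432, 0.2625, 0.1758]
ee_rot: [0.719, -0.676, 0.11, -0.117]
force: [0.2, -3.7, 2.4]
grip_width: 0.207
```

```bash
python3 st.py; python3 sc.py 17|tail -1; python3 tilt.py s17; python3 dial.py 17
python3 - <<'E'
from gp import *
P,Q=pose(.062,.001); print(inc(P,Q,1))
im=np.load("r17.npy")
cv2.imwrite("pics/r17z.png",cv2.resize(im[40:420,240:520],None,fx=1.5,fy=1.5,interpolation=cv2.INTER_CUBIC))
im=im.astype(float); x=np.arange(300,460)
for y in list(range(126,160,8))+list(range(180,330,32)):
    red=im[y-3:y+4,300:460,2].mean(0); dr=np.clip(np.median(red)-red-8,0,None)
    blu=im[y-3:y+4,300:460,0].mean(0); db=np.clip(np.median(blu)-blu,0,None); jb=np.nonzero(db>.5*db.max())[0]
    print(y,"union",x[jb[0]],x[jb[-1]],(x[jb[0]]+x[jb[-1]])/2,"needle",round((dr*x).sum()/dr.sum(),1))
E
```

```text
30.3 [0.5432 0.2625 0.1758] heading,tilt 71.54652443588398 0.061285341360238846 roll 0.00019359723907037135
F [ 0.2304 -3.7375  2.3785] M [-1.1083 -0.0536 -0.0436] F tool [ 1.4021 -2.5864 -3.3202] M tool [-1.0344  0.0187 -0.4036] 0.20669806466412355
((542.52197265625, 282.5128479003906), (151.3564453125, 113.3029556274414), 69.27967071533203)
scene ext -0.07769551009874136 0.07715137797914187 mid -0.002231627592428658 poly [-2.2927  0.0057  0.0805] slope@mid 0.005737972022478552 R 0.21808469178614798 n 497 heading edges 71.19777664108722 55.28591898373477
   plate 1456 slope s,w,z [-0.0001  0.0001  0.0127]
   bench 6697 slope s,w,z [ 0.0001 -0.0006  0.0007]
[ 0.0001 -0.0001  0.0003  0.0412 -0.0029  0.0107  1.    ]
126 union 340 385 362.5 needle 363.5
134 union 338 389 363.5 needle 364.0
142 union 337 389 363.0 needle 363.5
150 union 337 386 361.5 needle 362.9
158 union 340 383 361.5 needle 363.5
180 union 353 376 364.5 needle 366.8
212 union 358 379 368.5 needle 369.5
244 union 357 381 369.0 needle 371.0
276 union 358 382 370.0 needle 372.8
308 union 359 385 372.0 needle 375.4
```

View pics/r17z.png

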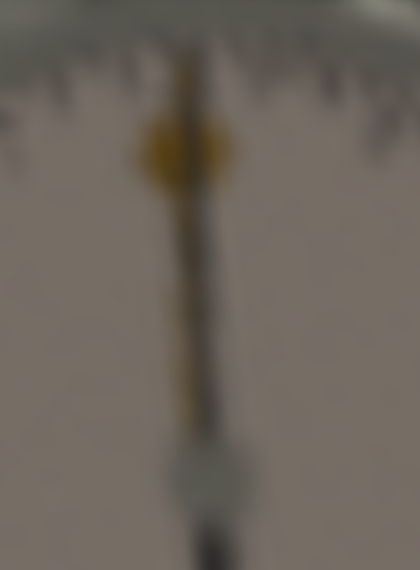

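Run:
```python
from h import *
p,q,_=T(); im=np.load("s17.npz")["p"]; S=8
Rg=q*A.inv(); G=p-Rg.as_matrix()[:,2]*.0965
c=np.array([[-55,60],[55,60],[55,-15],[-55,-15]])/1000.
uv=proj("scene",np.array([G+Rg.apply([-.017,-a,b]) for a,b in c]))
H=cv2.getPerspectiveTransform(np.array([[0,0],[880,0],[880,600],[0,600]],np.float32),uv.astype(np.float32))
b=cv2.warpPerspective(im,H,(880,600),flags=cv2.INTER_CUBIC|cv2.WARP_INVERSE_MAP)
cv2.imwrite("pics/sole17.png",cv2.resize(b,None,fx=.8,fy=.8,interpolation=cv2.INTER_AREA))
```

```text
(no output)
```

View pics/sole17.png

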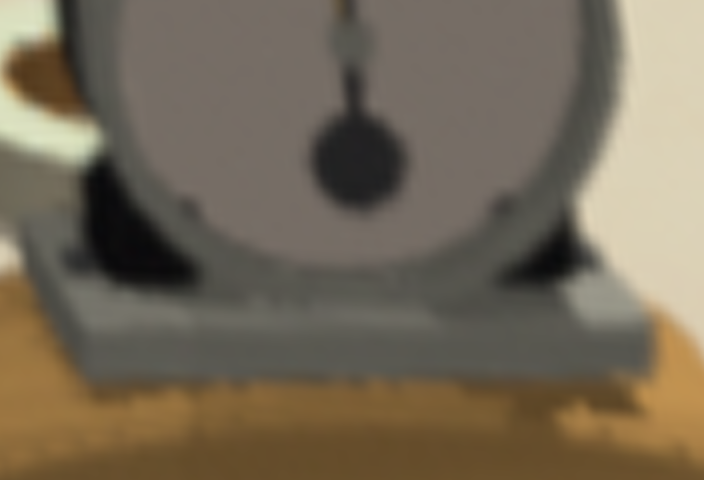

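```bash
python3 st.py
python3 - <<'E'
from rig import r
print(r.sign_off())
E
```

```text
30.4 [0.5432 0.2625 0.1758] heading,tilt 71.54704396864031 0.06128096409977646 roll 0.00018371442980728847
F [ 0.306  -4.8343  1.6535] M [-1.0921 -0.0194  0.0292] F tool [ 1.8208 -1.925  -4.3792] M tool [-1.0298 -0.0516 -0.3616] 0.20297303568277444
the job is handed in; nothing more can be done
None
```

I levelled the stave, lined it up with the base plate, set the gauge on the crown and rocked it about 14 mm toward the stave's −y end. I handed it in at about 30.4 s with the needle over the brass hand and the gauge still held.

- **Stave:** it took four grips at the +y end, because the pads and rubber gave a little. The second grip overshot the level and the third barely moved it. In the last measurement before the gauge went on, the tilt was about +0.006 rad and the heading about 71.5°. The base plate measured 71.5–72.0° from the wrist camera and about 71.3° from the scene camera. The tilt still read about +0.006 rad with the gauge in place.
- **Needle:** the last dial picture shows the needle crossing the eye of the set hand, about 1 px from its middle. I estimate the remaining error at no more than about 0.008 rad. The separate estimates of the set hand ranged from −0.056 to −0.069 rad, and the final tool lean corresponds to −0.061.
- **Pressing force:** about 4–5 N on the wood at the end. Along the stave, 4–5 N of sideways friction was still held when I handed in.
- **Disagreements:** the last view of the sole's edge hinted at about 0.8° between the gauge and the tool, which the needle reading does not support. If real, contact would be about 3 mm from the middle of the sole. The camera and robot positions also disagreed by 2–5 mm, so I used the positions felt when gripping.
- **Bystanders:** I did not touch the cork, tape roll or pen.

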